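# Load the vial mixer and hold its burst dial on the third step

### The job

Load the vial mixer: gently lower the vial carousel over its locating post until it is fully home and let go, then in the same way the hold-down plate, pads down, until it rests home on the carousel's hub; drop neither, and leave the bottles and the sample tube where they stand. Only then turn the mixer's spring-return dial clockwise past its first two clicks to the third step and keep holding it: finish with your fingers still holding the dial at the third step.

Things in the scene. Friction and masses are not known exactly. Their poses are not given: they have to be found in the camera images.
- carousel_center (a point): Loose vial carousel, 0.3 kg, upright: white disc 120 mm wide, 12 thick; central aluminium hub 30 mm wide, 50 high, with a 17 mm bore right through; six fixed amber vials, 44 mm high, in threes centred on +x and -x, 90 mm circle. Along y the hub is free on both sides (lane 44 mm wide): grip it there, upper part. Point: on the bore axis, 25 mm above the underside; z up. Home: 25 mm above post_seat.
- plate_center (a point): Loose hold-down plate, 0.4 kg, lying pads down, 50 mm high, round (any yaw): rubber pads 0-5 mm, bright steel disc 5-10 mm, 116 mm wide, dark steel grip collar 10-50 mm, 30 mm wide; a 17 mm bore runs right through disc and collar. Point: on the bore axis, 25 mm above the pads' underside; z up. Home: disc on the carousel's hub, pads 1 mm clear of the vial caps, this point 70 mm above post_seat.
- post_seat (a point): Foot of the mixer's upright steel locating post, on its axis, at the top of the round aluminium head (120 mm wide), 92 mm above the bench. Post: 14 mm thick, 76 mm tall above this point, the top 10 mm tapering to 5 mm. x, y, z are the mixer's axes (z up).
- mixer: White box-shaped vial mixer, fixed: 190 mm deep (x), 280 wide (y), 78 high; origin at the centre of its underside, front facing -x. The head with its post stands 65 mm to +y of the centre; the dial 75 mm to -y and 30 mm to -x of it.
- dial_grip (a point): Where to grip the mixer's dial: on its upright axis, 29 mm above the box's top. A black disc 58 mm wide (top 7 mm above the box) carries an upright bar 58 mm long, 13 thick (8 thick over the last 10 mm at the pointer end), up to 39 mm above the box. x: along the bar to the pointer end (white line on top); y: across the bar; z up. The frame turns with the dial.
- dial (a joint): Dial turn in rad: 0 at off (its start), growing clockwise seen from above; stop at 1.30. Clicks at 0.42 (first step), 0.84 (second), 1.26 (third; counts as reached above 1.14). A spring drives it back with 0.06 N m at off to 0.14 N m at the third step, clicks add about 0.03 N m; let go anywhere, it runs back to off.
- reagent_a: Bystander: black square reagent bottle with a red cap, 42 x 42 mm, 79 mm high; origin at the centre of its underside. Not to be disturbed.
- reagent_b: Bystander: black square reagent bottle with a black cap, 42 x 42 mm, 79 mm high; origin at the centre of its underside. Not to be disturbed.
- sample_tube: Bystander: upright glass sample tube with a white cap, 45 mm diameter, 117 mm high; origin at the centre of its underside. Not to be disturbed.
Things that resemble listed ones, but are neither listed nor needed, are in the scene too. Leave any green or pink look-alike of the part that bears plate_center alone.

How it is judged:
On the way, in this order (a step that is already met when the one before it is completed fails the run):
1. the carousel is home on the post and released (horizontal distance between carousel_center and post_seat below 0.004 m and z of carousel_center in the frame of post_seat below 0.028 m and angle between carousel_center's own z axis and vertical below 0.06 rad and contact force between the fingers and carousel below 0.1 N), for 0.2 s.
2. the hold-down plate is home on the carousel's hub and released (all of step 1 and horizontal distance between plate_center and post_seat below 0.004 m and z of plate_center in the frame of post_seat between 0.066 and 0.0735 m and angle between plate_center's own z axis and vertical below 0.06 rad and contact force between the fingers and plate below 0.1 N), for 0.2 s.
3. the dial is turned to the third step and held there by the fingers (horizontal distance between each of carousel_center, plate_center and post_seat below 0.004 m and z of carousel_center in the frame of post_seat below 0.028 m and angle between each of carousel_center, plate_center's own z axis and vertical below 0.06 rad and z of plate_center in the frame of post_seat between 0.066 and 0.0735 m and value of joint dial above 1.14 rad and contact force between the fingers and dial above 1 N), for 0.5 s.
At the end, for the whole second after the job is handed in: The fingers hold the dial (over 1 N), steady and beyond 1.14 rad (stop at 1.30). Carousel home on the head (3 mm in height), plate home on its hub (4 mm), both within 4 mm of the post axis, 0.06 rad of upright, at rest and not touched by the fingers (all of step 3 and velocity of joint dial between -0.1 and 0.1 rad/s and contact force between the fingers and carousel below 0.1 N and contact force between the fingers and plate below 0.1 N and linear speed of each of carousel, plate below 0.02 m/s); the arm keeps its last pose, push and grip.
It fails at once if the dial is turned to its first step before the carousel and the plate are both home and released (value of joint dial above 0.3 rad and not (horizontal distance between each of carousel_center, plate_center and post_seat below 0.004 m and z of carousel_center in the frame of post_seat below 0.028 m and angle between each of carousel_center, plate_center's own z axis and vertical below 0.06 rad and z of plate_center in the frame of post_seat between 0.066 and 0.0735 m and contact force between the fingers and carousel below 0.1 N and contact force between the fingers and plate below 0.1 N)).
It fails at once if the carousel or the plate is dropped (falls faster than 0.4 m/s out of the fingers) ((linear speed of carousel above 0.4 m/s and contact force between the fingers and carousel below 0.1 N) or (linear speed of plate above 0.4 m/s and contact force between the fingers and plate below 0.1 N)).
It fails at once if a bottle or the sample tube is moved by more than 30 mm or knocked over (distance of any of reagent_a, reagent_b, sample_tube from where it was at the start of the episode above 0.03 m or angle between any of reagent_a, reagent_b, sample_tube's own z axis and vertical above 0.3 rad).
It also fails if it takes over 67 s, if anything falls off the work surface, if the arm or the gripper's body presses on something with over 40 N, if the wrist force passes 120 N, or if a joint passes its speed limit or range.

### The arm

A 7-joint arm with a two-finger parallel gripper is mounted at the origin on the work surface. World frame = base frame: x ahead of the robot, y to its left, z up, the work surface at z = 0. Lengths are in m, angles in rad, forces in N, time in s.
With the tool pointing down it reaches from about 0.425 to 0.925 m from the base axis. Payload 6.8 kg.
Tool frame: the origin (TCP) lies on the mounting face of the last link; the fingertips stand 173 mm ahead of it and the grasp point (between the pads) lies 155 mm ahead of it; z points along the fingers, y is the direction in which the jaws open and shut (so a half turn about z gives the same grasp; the last joint's range is limited). The gripper opens to 85 mm and grips with 20 to 120 N. Pads are 22 mm wide; open, the fingers measure 114 mm over their backs; the gripper's body (76 mm by 85 mm) begins 54 mm behind the grasp point. The pads swing forward as they close: fully open they stand 13 mm farther back than shut.
Start: joints at [0.995, 0.477, 0.022, 1.555, -0.011, 1.109, -0.083], TCP at [0.304, -0.602, 0.405] pointing down, gripper open.
Joint ranges: [-2.96, 2.96], [-0.34, 2.1], [-1.41, 1.46], [0.24, 2.44], [-1.37, 4.51], [0.17, 1.92], [-2.96, 2.96]. Speed limits (rad/s): [2.39, 2.39, 3.14, 3.14, 3.14, 3.14, 3.14].

### API

Orientations are given as a unit quaternion [x, y, z, w].
In Python, from cell import ctrl, grab_frame, camera_model gives the robot as it stands.
- The arm moves only by the tool move_arm, never from a script. Its arguments are lists of equal length, an entry for each row: "fingers": the closure, from 0 (fully open) to 1 (shut); "translation": the shift along the tool's x, y, z in mm, a list of three; "dr": the turn, a rotation vector about the tool's x, y, z in rad, a list of three. In form: {"fingers": [fingers, ...], "translation": [[x, y, z], ...], "dr": [[ax, ay, az], ...]}. A call has 1 to 20 rows; each row is the pose to reach, as a shift and turn from the pose commanded when the call began, along the tool's axes at that moment; what a row does not reach only later rows make up. A row lasts 1/12 s, in which the tool goes at most 41.7 mm and 7.16 degrees, less where a joint would pass 70% of its speed; a pose out of reach is approached as far as the arm can. A call with a gripper value outside its range is refused whole. The fingers move at their own pace and stop on an object; "squeeze" is the grip in N (left out, the last holds). Time passes only in rows, so rows that repeat a pose let the fingers close. It gives the time, the measured TCP pose, the force and the opening at its end, in the units of the state.
- ctrl.sense(): the state, without advancing time (a new reading comes with each control period).
- grab_frame(name): name is "scene" or "top" or "wrist"; returns the picture (480x640x3 uint8, blue, green, red); there is no depth.
- camera_model(name): a dict with "fx", "fy", "cx", "cy" (pixels), "R" (3x3) and "t" (3): a world point X has camera coordinates R X + t; the wrist camera has in their place "mount" (4x4, takes a point from camera to tool coordinates, whose origin is the TCP and whose axes are the flange's). Camera axes: x right, y down, z forward; pixel columns grow to the right and rows downward; lengths in m; the calibration is good to about 2 mm. A picture is of the moment at which its call begins: read the wrist's pose just before it. camera_model takes no time and is no camera call.
- ctrl.finish_job(): hands the job in, once; it reports no verdict.
The state is a dict: "clock": time; "joint_pos": joint angles; "joint_vel": joint speeds; "joint_efforts": joint torques, N m; "tcp_pos": TCP position; "ee_rot": TCP orientation; "wrist_force": force on the tool from outside, world axes, zero at the start; "ft_torque": the same for the moment, N m; "width": finger opening in m.
Only numpy, scipy, OpenCV 4.12 (cv2) and the standard library are available. Lean on these libraries where they do the work, as an engineer would, in place of code of your own. Each camera call takes 0.05 s, during which the arm holds its last target.

## Working session

There is one attempt and no reset: what is moved stays moved. The work goes in short steps, Python scripts to look and compute and a tool call to move; the robot and the scene stay as the last step left them, time stands still between calls to the robot, and variables do not carry over. Pictures are saved under pics/ and viewed, and the job is handed in when it is done.

Besides the shell and the picture viewer there is one more tool, called after "Request:" by a JSON object that holds its "method" and its "body", one argument or row to a line. move_arm: Moves the arm, as the interface text tells. Its arguments: {"type":"object","properties":{"fingers":{"type":"array","items":{"type":"number"}},"translation":{"type":"array","items":{"type":"array","items":{"type":"number"}}},"dr":{"type":"array","items":{"type":"array","items":{"type":"number"}}},"squeeze":{"type":"number"}},"required":["fingers","translation","dr"]}

```bash
ls; mkdir -p pics; cat > h.py <<'E'
import numpy as np, cv2
from cell import ctrl, grab_frame, camera_model
from scipy.spatial.transform import Rotation as Ro
def cam(name, s=None):
    m=camera_model(name); 
    if 'mount' in m:
        M=np.array(m['mount']); Rt=Ro.from_quat(s['ee_rot']).as_matrix()
        Rc=Rt@M[:3,:3]; c=Rt@M[:3,3]+np.array(s['tcp_pos'])
    else:
        Rc=np.array(m['R']).T; c=-Rc@np.array(m['t'])
    return m,Rc,c
def ray(C,u,v):
    m,Rc,c=C; d=Rc@np.array([(u-m['cx'])/m['fx'],(v-m['cy'])/m['fy'],1]); return c,d
def onz(C,u,v,z):
    c,d=ray(C,u,v); return c+d*(z-c[2])/d[2]
def proj(C,X):
    m,Rc,c=C; p=Rc.T@(np.array(X)-c); return np.array([m['fx']*p[0]/p[2]+m['cx'],m['fy']*p[1]/p[2]+m['cy']])
E
python3 - <<'E'
from h import *
s=ctrl.sense(); print({k:np.round(v,3) for k,v in s.items()})
for n in ['scene','top','wrist']:
    cv2.imwrite(f'pics/{n}0.png',grab_frame(n)); C=cam(n,s); print(n,C[0]['fx'],C[0]['cx'],C[0]['cy'],C[2].round(3),C[1][:,2].round(3))
print(camera_model('wrist')['mount'])
E
```

```text
pics
{'clock': np.float64(0.0), 'joint_pos': array([ 0.995,  0.478,  0.022,  1.556, -0.011,  1.109, -0.083]), 'joint_vel': array([-0.001, -0.002, -0.002, -0.001,  0.   , -0.001,  0.   ]), 'joint_efforts': array([-0.0000e+00, -5.9645e+01,  1.6080e+00, -2.8120e+01,  1.3000e-02,
        9.0000e-03, -0.0000e+00]), 'tcp_pos': array([ 0.304, -0.602,  0.404]), 'ee_rot': array([ 0.973,  0.232, -0.   , -0.001]), 'wrist_force': array([-0.577, -0.089,  0.032]), 'ft_torque': array([0.032, 0.014, 0.038]), 'width': np.float64(0.085)}
scene 607.9142119801834 317.4990294603461 237.1224620676697 [ 1.069 -0.442  1.192] [-0.395  0.306 -0.866]
top 450.7720393867527 317.5321400536098 239.18235695435666 [ 0.482 -0.051  1.214] [ 0.074  0.01  -0.997]
wrist 396.8715152486253 326.05647538300656 238.13756618885535 [ 0.374 -0.567  0.373] [-0.271 -0.135 -0.953]
[[ 5.20177175e-04 -9.53166561e-01 -3.02445429e-01  7.80352980e-02]
 [ 9.99999861e-01  5.22691023e-04  7.26263175e-05  4.23149726e-04]
 [ 8.88605333e-05 -3.02445424e-01  9.53166700e-01  3.10294920e-02]
 [ 0.00000000e+00  0.00000000e+00  0.00000000e+00  1.00000000e+00]]
```

View pics/scene0.png

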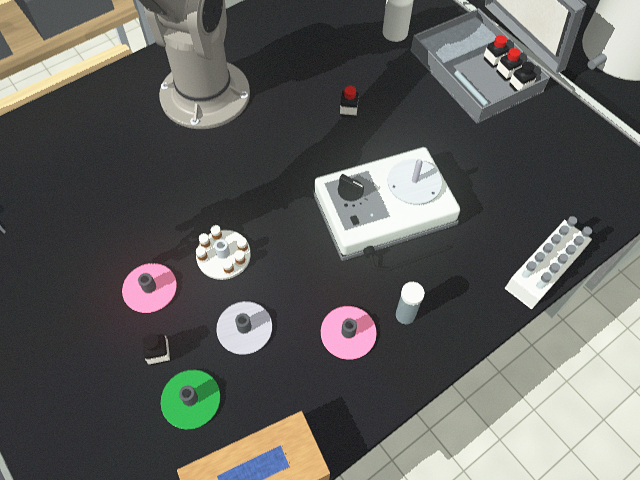

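View pics/top0.png

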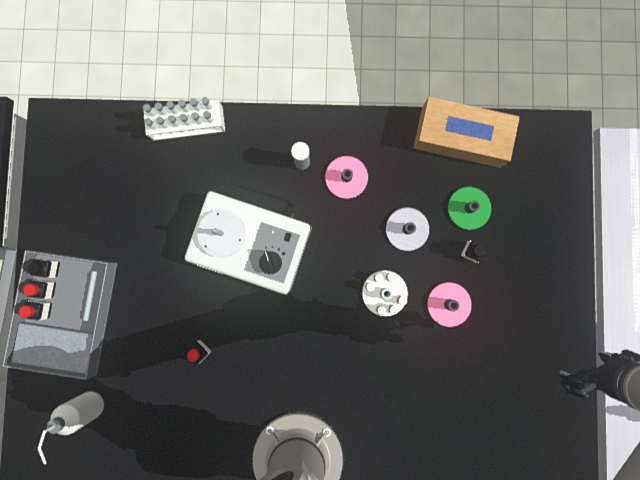

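View pics/wrist0.png

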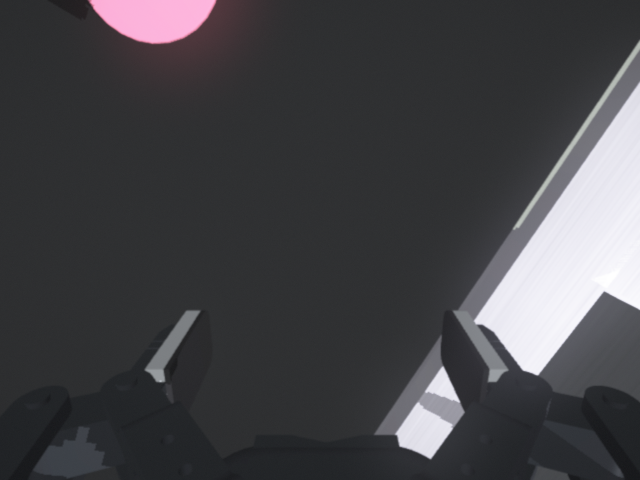

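The top view shows the carousel at (386,293) and the mixer at (248,243), with its head at (218,233) and dial at (270,262). There are four plate-like discs: grey at (408,229), pink at (347,177) and (449,304), and green at (470,208). The grey bright-steel one fits the description. I'll enlarge it to confirm.

```bash
python3 - <<'E'
from h import *
t=cv2.imread('pics/top0.png'); s=cv2.imread('pics/scene0.png')
a=cv2.resize(t[190:330,350:490],(560,560),interpolation=cv2.INTER_CUBIC)
cv2.imwrite('pics/c1.png',a)
a=cv2.resize(t[180:300,180:320],(700,600),interpolation=cv2.INTER_CUBIC)
cv2.imwrite('pics/c2.png',a)
a=cv2.resize(s[220:360,180:300],(514,600),interpolation=cv2.INTER_CUBIC)
cv2.imwrite('pics/c3.png',a)
C=cam('top')
for n,u,v,z in [('plate',408,229,.05),('car',387,293,.05),('headpost',213,231,.168),('head',218,233,.092),('dial',270,262,.117),('tube',300,148,.117),('rb',478,252,.079),('ra',193,355,.079)]:
    print(n,onz(C,u,v,z).round(3))
E
```

```text
plate [ 0.601 -0.272  0.05 ]
car [ 0.435 -0.221  0.05 ]
headpost [0.572 0.204 0.168]
head [0.574 0.21  0.092]
dial [0.505 0.074 0.117]
tube [0.789 0.01  0.117]
rb [ 0.545 -0.443  0.079]
ra [0.27  0.262 0.079]
```

View pics/c1.png

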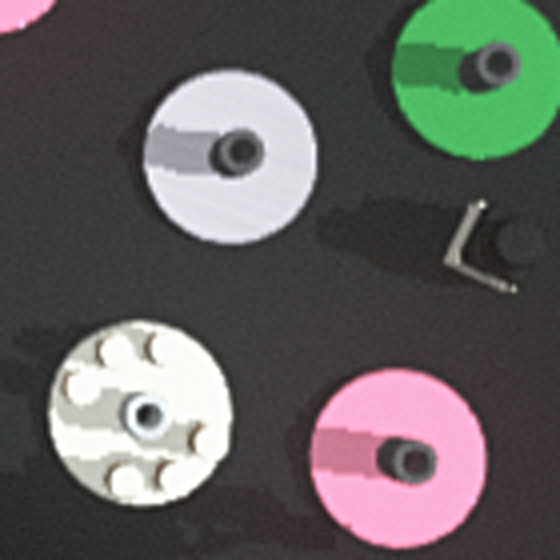

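View pics/c2.png

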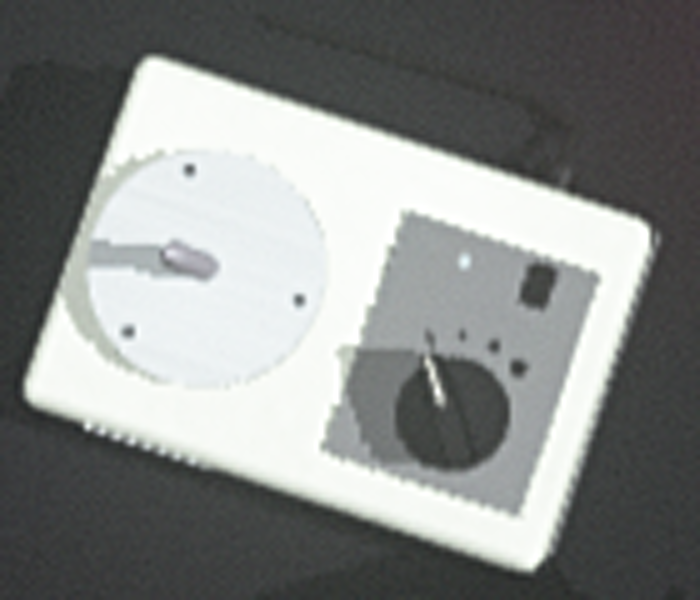

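View pics/c3.png

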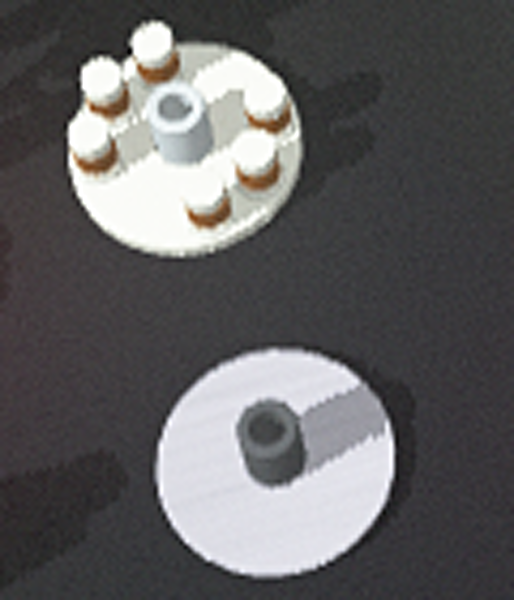

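The crop confirms it: bright steel disc with a dark collar at (408,229) is the plate, and the others are pink or green look-alikes. The carousel's free lane is also visible. Next I'll put the wrist over the carousel and measure it there.

```bash
cat >> h.py <<'E'
def yaw(s):
    R=Ro.from_quat(s['ee_rot']).as_matrix(); return np.arctan2(R[1,0],R[0,0])
def plan(x,y,z,yw):
    s=ctrl.sense(); R=Ro.from_quat(s['ee_rot']).as_matrix()
    d=R.T@(np.array([x,y,z])-s['tcp_pos'])*1000
    c,sn=np.cos(yw),np.sin(yw); T=np.array([[c,sn,0],[sn,-c,0],[0,0,-1]])
    dr=Ro.from_matrix(R.T@T).as_rotvec()
    print('translation',d.round(1),'dr',dr.round(4),'rows~',np.ceil(max(np.linalg.norm(d)/41.7,np.degrees(np.linalg.norm(dr))/7.16)),'clock',s['clock'])
E
python3 -c "
from h import *
plan(.435,-.221,.40,.43)"
```

```text
translation [ 288.6 -281.4    4.3] dr [-0.0014  0.0001  0.0378] rows~ 10.0 clock 0.15
```

Request:
{"method": "move_arm", "body": {
  "fingers": [0, 0, 0, 0, 0, 0, 0, 0, 0, 0, 0, 0, 0, 0],
  "translation": [
    [29, -28, 0],
    [58, -56, 1],
    [87, -85, 1],
    [116, -113, 2],
    [145, -141, 2],
    [174, -169, 3],
    [203, -198, 3],
    [231, -226, 4],
    [255, -250, 4],
    [275, -269, 4],
    [289, -281, 4],
    [289, -281, 4],
    [289, -281, 4],
    [289, -281, 4]
  ],
  "dr": [
    [0, 0, 0.038],
    [0, 0, 0.038],
    [0, 0, 0.038],
    [0, 0, 0.038],
    [0, 0, 0.038],
    [0, 0, 0.038],
    [0, 0, 0.038],
    [0, 0, 0.038],
    [0, 0, 0.038],
    [0, 0, 0.038],
    [0, 0, 0.038],
    [0, 0, 0.038],
    [0, 0, 0.038],
    [0, 0, 0.038]
  ]
}}

```text
clock: 1.32
tcp_pos: [0.4352, -0.2221, 0.4006]
ee_rot: [0.977, 0.213, -0.0, 0.0]
wrist_force: [-0.6, 0.4, 0.0]
width: 0.0852
```

```bash
python3 - <<'E'
from h import *
import json
s=ctrl.sense(); im=grab_frame('wrist'); cv2.imwrite('pics/w1.png',im)
json.dump({k:np.array(v).tolist() for k,v in s.items()},open('w1.json','w'))
print(s['clock'],np.round(s['tcp_pos'],4),yaw(s),np.round(s['joint_pos'],3))
E
```

```text
1.3167 [ 0.4352 -0.2221  0.4006] 0.42895465759109636 [ 0.492  0.183 -0.166  1.985  0.037  0.977 -0.834]
```

View pics/w1.png

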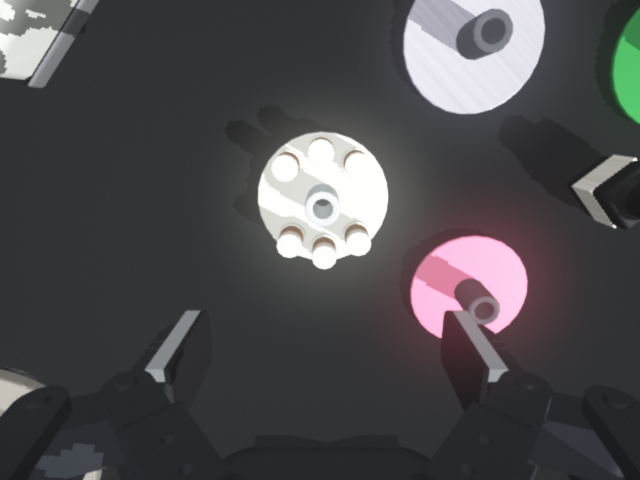

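The wrist view has the carousel in the middle, with the hub bore at about (323,208) and vial threes above and below, so the lane runs along the jaw direction. I'll measure the hub and the caps next.

```bash
python3 - <<'E'
from h import *
import json
im=cv2.imread('pics/w1.png'); s=json.load(open('w1.json')); C=cam('wrist',s)
a=cv2.resize(im[110:290,240:420],(720,720),interpolation=cv2.INTER_CUBIC)[:600+100]
cv2.imwrite('pics/c4.png',cv2.resize(im[120:280,240:400],(600,600),interpolation=cv2.INTER_CUBIC))
# caps and disc
hub=onz(C,323,208,.05); print('hub',hub)
for uv in [(286,165),(321,150),(356,161),(289,246),(323,257),(357,241)]:
    p=onz(C,*uv,.044)-hub; print(uv,np.hypot(p[0],p[1]).round(4),np.degrees(np.arctan2(p[1],p[0])).round(1))
# disc
g=cv2.cvtColor(im,cv2.COLOR_BGR2GRAY); m=(g>110).astype(np.uint8); n,l,st,ce=cv2.connectedComponentsWithStats(m)
i=l[180,300]; print(st[i],ce[i])
cn=max(cv2.findContours((l==i).astype(np.uint8),0,1)[0],key=len)[:,0]
# upper part of contour -> disc top rim at z=.012
P=np.array([onz(C,u,v,.012)[:2] for u,v in cn if v<215 ])
A=np.c_[2*P,np.ones(len(P))]; r=np.linalg.lstsq(A,(P**2).sum(1),rcond=None)[0]; print('disc',r[:2],np.sqrt(r[2]+r[0]**2+r[1]**2))
E
```

```text
hub [ 0.43668636 -0.21916691  0.05      ]
(286, 165) 0.0457 65.7
(321, 150) 0.0464 26.5
(356, 161) 0.0462 -10.9
(289, 246) 0.0459 164.5
(323, 257) 0.0453 -155.6
(357, 241) 0.0423 -111.7
[  257   131   132   139 13849] [322.76554264 197.79420897]
disc [ 0.4360662  -0.21891551] 0.05983309577044666
```

View pics/c4.png

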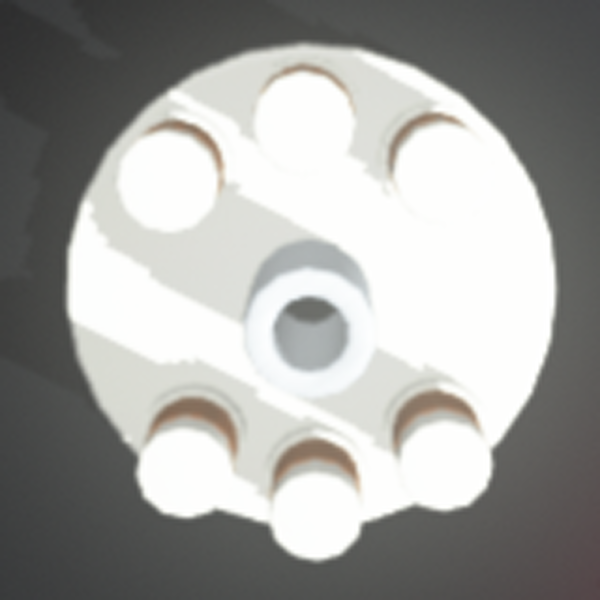

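Hub at (0.4365, -0.219), disc radius 59.8 mm (should be 60), vials at 45 to 46 mm radius (should be 45), and yaw 0.46. These all agree with the sizes given.

```bash
python3 -c "
from h import *
plan(.4365,-.219,.193,.46)"
```

```text
translation [  2.8  -2.6 207.6] dr [ 0.0002  0.0005 -0.0321] rows~ 5.0 clock 1.3667
```

Request:
{"method": "move_arm", "body": {
  "fingers": [0, 0, 0, 0, 0, 0, 0, 0, 0, 0],
  "translation": [
    [3, -2.5, 10],
    [3, -2.5, 40],
    [3, -2.5, 75],
    [3, -2.5, 110],
    [3, -2.5, 145],
    [3, -2.5, 170],
    [3, -2.5, 190],
    [3, -2.5, 200],
    [3, -2.5, 207.5],
    [3, -2.5, 207.5]
  ],
  "dr": [
    [0, 0, -0.032],
    [0, 0, -0.032],
    [0, 0, -0.032],
    [0, 0, -0.032],
    [0, 0, -0.032],
    [0, 0, -0.032],
    [0, 0, -0.032],
    [0, 0, -0.032],
    [0, 0, -0.032],
    [0, 0, -0.032]
  ]
}}

```text
clock: 2.2
tcp_pos: [0.4369, -0.218, 0.1921]
ee_rot: [0.973, 0.229, -0.001, -0.001]
wrist_force: [-0.3, -0.5, 0.0]
width: 0.0856
```

```bash
python3 - <<'E'
from h import *
s=ctrl.sense(); print(s['tcp_pos'],yaw(s),s['wrist_force'])
cv2.imwrite('pics/w2.png',grab_frame('wrist'))
E
```

```text
[ 0.43689747 -0.21801333  0.1920743 ] 0.46170705504166387 [-0.31513559 -0.48687901  0.0104832 ]
```

View pics/w2.png

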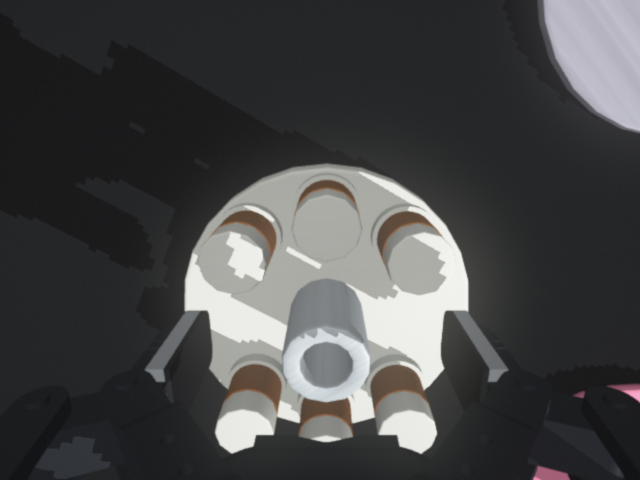

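The fingers straddle the hub (bore at about (326,365)) inside the lane, clear of the vials. Closing now.

Request:
{"method": "move_arm", "body": {
  "fingers": [0.3, 0.5, 0.6, 0.7, 0.8, 1, 1, 1, 1, 1],
  "translation": [
    [0, 0, 0],
    [0, 0, 0],
    [0, 0, 0],
    [0, 0, 0],
    [0, 0, 0],
    [0, 0, 0],
    [0, 0, 0],
    [0, 0, 0],
    [0, 0, 0],
    [0, 0, 0]
  ],
  "dr": [
    [0, 0, 0],
    [0, 0, 0],
    [0, 0, 0],
    [0, 0, 0],
    [0, 0, 0],
    [0, 0, 0],
    [0, 0, 0],
    [0, 0, 0],
    [0, 0, 0],
    [0, 0, 0]
  ],
  "squeeze": 50
}}

```text
clock: 3.08
tcp_pos: [0.4376, -0.2179, 0.194]
ee_rot: [0.973, 0.229, 0.0, 0.0]
wrist_force: [-1.6, 0.4, 6.4]
width: 0.0276
```

```bash
python3 - <<'E'
from h import *
s=ctrl.sense(); print(s['tcp_pos'],yaw(s),s['wrist_force'],s['width'])
# look over: plan to view post: camera view pose above the post
plan(s['tcp_pos'][0],s['tcp_pos'][1],.42,.46)
E
```

```text
[ 0.43759992 -0.21789793  0.19398325] 0.46178670101996167 [-1.55645856  0.3547629   6.36473915] 0.027583721314479934
translation [ 2.00e-01  2.00e-01 -2.26e+02] dr [ 0.0008 -0.0007  0.0018] rows~ 6.0 clock 3.0833
```

Request:
{"method": "move_arm", "body": {
  "fingers": [1, 1, 1, 1, 1, 1, 1, 1, 1, 1],
  "translation": [
    [0, 0, -5],
    [0, 0, -15],
    [0, 0, -35],
    [0, 0, -65],
    [0, 0, -100],
    [0, 0, -135],
    [0, 0, -170],
    [0, 0, -200],
    [0, 0, -220],
    [0, 0, -226]
  ],
  "dr": [
    [0, 0, 0],
    [0, 0, 0],
    [0, 0, 0],
    [0, 0, 0],
    [0, 0, 0],
    [0, 0, 0],
    [0, 0, 0],
    [0, 0, 0],
    [0, 0, 0],
    [0, 0, 0]
  ]
}}

```text
clock: 3.92
tcp_pos: [0.4376, -0.2179, 0.4234]
ee_rot: [0.973, 0.229, 0.003, 0.002]
wrist_force: [0.6, -0.1, -3.1]
width: 0.0277
```

```bash
python3 - <<'E'
from h import *
s=ctrl.sense(); print(s['tcp_pos'],yaw(s),s['wrist_force'],s['width'])
cv2.imwrite('pics/w3.png',grab_frame('wrist'))
plan(.496,.167,.42,.46)
E
```

```text
[ 0.43759309 -0.21788328  0.42335139] 0.4617196784367183 [ 0.61572644 -0.11282878 -3.12668446] 0.027684638097771507
translation [ 223.8 -318.5    1.8] dr [ 0.004  -0.0033  0.0017] rows~ 10.0 clock 3.9667
```

View pics/w3.png

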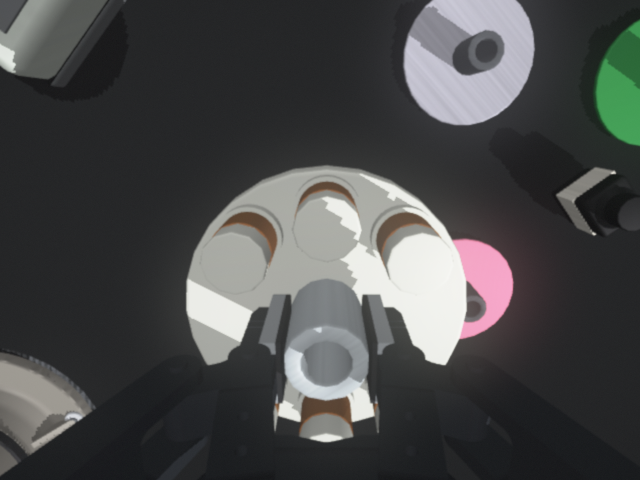

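The carousel is held straight: hub top at (326,364), wrist load 3.1 N, matching 0.3 kg. Moving so the post comes into the wrist view.

Request:
{"method": "move_arm", "body": {
  "fingers": [1, 1, 1, 1, 1, 1, 1, 1, 1, 1, 1, 1, 1, 1, 1, 1],
  "translation": [
    [10, -14, 2],
    [28, -40, 2],
    [48, -68, 2],
    [68, -97, 2],
    [88, -125, 2],
    [108, -154, 2],
    [128, -182, 2],
    [148, -211, 2],
    [168, -239, 2],
    [186, -265, 2],
    [202, -287, 2],
    [214, -305, 2],
    [221, -315, 2],
    [224, -318.5, 2],
    [224, -318.5, 2],
    [224, -318.5, 2]
  ],
  "dr": [
    [0, 0, 0],
    [0, 0, 0],
    [0, 0, 0],
    [0, 0, 0],
    [0, 0, 0],
    [0, 0, 0],
    [0, 0, 0],
    [0, 0, 0],
    [0, 0, 0],
    [0, 0, 0],
    [0, 0, 0],
    [0, 0, 0],
    [0, 0, 0],
    [0, 0, 0],
    [0, 0, 0],
    [0, 0, 0]
  ]
}}

```text
clock: 5.3
tcp_pos: [0.4959, 0.1656, 0.4164]
ee_rot: [0.974, 0.228, -0.001, 0.001]
wrist_force: [-0.1, -0.0, -4.0]
width: 0.0282
```

```bash
python3 - <<'E'
from h import *
import json
s=ctrl.sense(); print(s['tcp_pos'],yaw(s),s['ee_rot'],s['wrist_force'],np.round(s['joint_pos'],2))
im=grab_frame('wrist'); cv2.imwrite('pics/w4.png',im)
json.dump({k:np.array(v).tolist() for k,v in s.items()},open('w4.json','w'))
E
```

```text
[0.49592269 0.16559115 0.41637603] 0.46041912958869236 [ 9.73617991e-01  2.28181757e-01 -8.92186362e-04  5.45590100e-04] [-0.07738385 -0.0404439  -3.98640896] [-0.05  0.25 -0.46  1.88  0.13  1.04 -1.67]
```

View pics/w4.png

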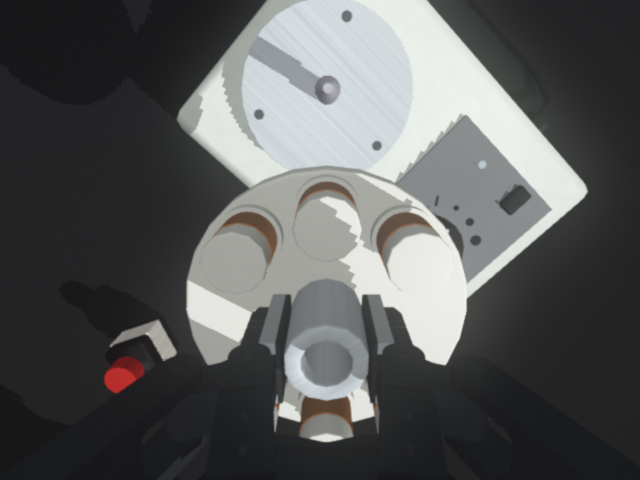

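The post is seen nearly end-on, with its tip at about (329,88) on the head's disc. Enlarging to locate the tip and the hub.

```bash
python3 - <<'E'
from h import *
import json
im=cv2.imread('pics/w4.png'); s=json.load(open('w4.json')); C=cam('wrist',s)
A=cv2.resize(im[60:120,295:360],(650,600),interpolation=cv2.INTER_CUBIC)
B=cv2.resize(im[270:410,250:400],(600,560),interpolation=cv2.INTER_CUBIC)
cv2.imwrite('pics/c5.png',A); cv2.imwrite('pics/c6.png',B)
# head disc: fit circle at z=.092 from contour edges
g=cv2.cvtColor(im,cv2.COLOR_BGR2HSV); print(im[120,380],im[140,430],im[60,270],im[100,240])
E
```

```text
[220 217 208] [227 232 228] [157 153 148] [161 168 162]
```

View pics/c5.png

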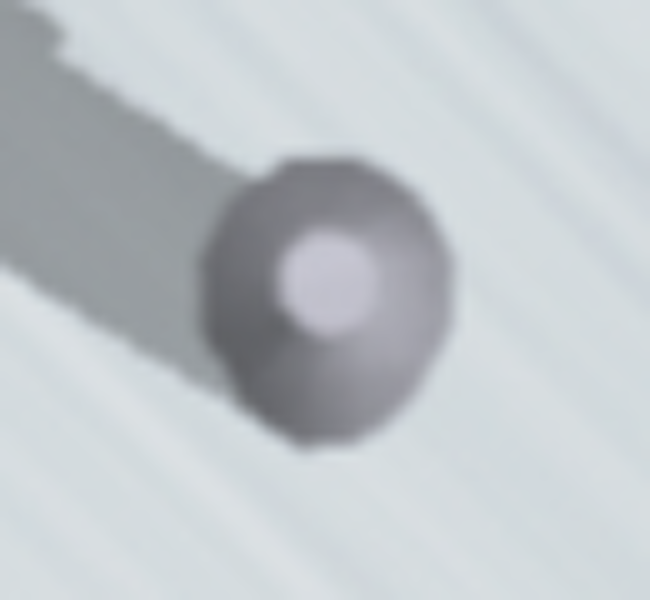

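View pics/c6.png

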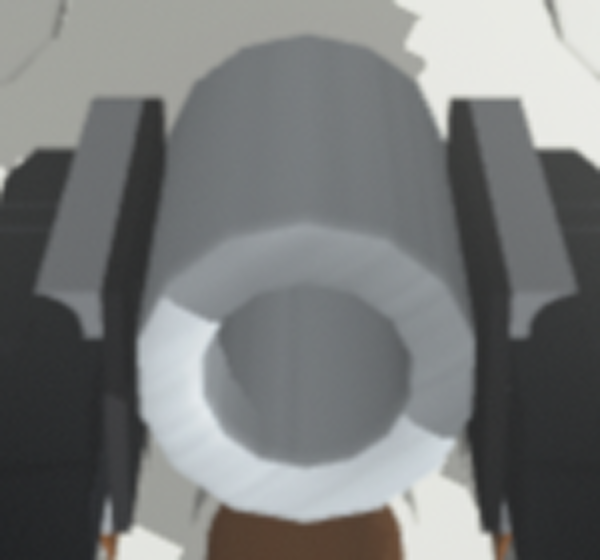

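```bash
python3 - <<'E'
from h import *
import json
s=json.load(open('w4.json')); C=cam('wrist',s)
R=Ro.from_quat(s['ee_rot']).as_matrix(); t=np.array(s['tcp_pos'])
tip=onz(C,327.6,88.4,.168); print('tip',tip)
# other cams
t0=onz(cam('top'),213,231,.168); print('top',t0)
# hub in tool, plane tool z=.144
for uv in [(326.6,363.3),(326.8,363.7)]:
    c,d=ray(C,*uv); c2=R.T@(c-t); d2=R.T@d; h=c2+d2*(.144-c2[2])/d2[2]; print('hub tool',h)
# diameters
w=[c2+ (R.T@ray(C,u,363)[1])*(.144-c2[2])/(R.T@ray(C,u,363)[1])[2] for u in (284.5,368.7)]; print(w[1]-w[0])
# same for grip image: pixels 326,365 same
# head disc edge points at z=.092 (right edge, left edge rows)
im=cv2.imread('pics/w4.png')
e=cv2.Canny(im,60,150); 
P=[]
for u,v in np.argwhere(e)[:,::-1]:
    p=onz(C,u,v,.092); r=np.hypot(*(p-tip)[:2])
    if .054<r<.066: P.append(p[:2])
P=np.array(P); 
for it in range(6):
    A=np.c_[2*P,np.ones(len(P))]; q=np.linalg.lstsq(A,(P**2).sum(1),rcond=None)[0]; rr=np.sqrt(q[2]+q[0]**2+q[1]**2)
    res=abs(np.hypot(*(P-q[:2]).T)-rr); P=P[res<max(.0008,np.percentile(res,80))]
print('head',q[:2],rr,len(P))
E
```

```text
tip [0.57641538 0.20401085 0.168     ]
top [0.57248783 0.20426147 0.168     ]
hub tool [-0.00138234  0.00062869  0.144     ]
hub tool [-0.0015371   0.00069523  0.144     ]
[1.62445669e-05 2.79340424e-02 2.77555756e-17]
head [0.57673434 0.20302644] 0.060346158885560226 253
```

Tip at (0.5764, 0.2040) against a head circle centre of (0.5767, 0.2030), radius 60.3 mm (should be 60), so these agree. The rough top-view pixel was about 4 mm off in x. The held hub sits at tool x -1.45, y +0.7 mm. Moving to hover over the post.

```bash
python3 - <<'E'
from h import *
s=ctrl.sense(); y=.46
R=np.array([[np.cos(y),np.sin(y)],[np.sin(y),-np.cos(y)]])
p=np.array([.5764,.2039])-R@np.array([-.00145,.00075]); print(p)
plan(p[0],p[1],.378,.46)
E
```

```text
[0.57736632 0.20521576]
translation [90.7  0.2 38.5] dr [ 0.0009  0.0016 -0.0004] rows~ 3.0 clock 5.35
```

Request:
{"method": "move_arm", "body": {
  "fingers": [1, 1, 1, 1, 1, 1, 1, 1, 1, 1, 1],
  "translation": [
    [8, 0, 0],
    [25, 0, 0],
    [45, 0, 0],
    [65, 0, 0],
    [80, 0, 3],
    [88, 0, 8],
    [90.5, 0, 16],
    [90.5, 0, 26],
    [90.5, 0, 34],
    [90.5, 0, 34],
    [90.5, 0, 34]
  ],
  "dr": [
    [0, 0, 0],
    [0, 0, 0],
    [0, 0, 0],
    [0, 0, 0],
    [0, 0, 0],
    [0, 0, 0],
    [0, 0, 0],
    [0, 0, 0],
    [0, 0, 0],
    [0, 0, 0],
    [0, 0, 0]
  ]
}}

```text
clock: 6.27
tcp_pos: [0.5763, 0.2069, 0.3823]
ee_rot: [0.973, 0.229, -0.001, 0.0]
wrist_force: [0.7, 0.4, -3.8]
width: 0.0281
```

```bash
python3 - <<'E'
from h import *
s=ctrl.sense(); print(s['tcp_pos'],yaw(s),s['ee_rot'],s['wrist_force'])
plan(.5774,.2052,.378,.46)
im=grab_frame('scene'); cv2.imwrite('pics/s5.png',cv2.resize(im[60:260,300:500],(600,600),interpolation=cv2.INTER_CUBIC))
im=grab_frame('wrist'); cv2.imwrite('pics/w5.png',cv2.resize(im[270:410,250:400],(600,560),interpolation=cv2.INTER_CUBIC))
E
```

```text
[0.57625656 0.20685314 0.38232428] 0.4616786760525185 [ 9.73474078e-01  2.28794615e-01 -1.06652598e-03  3.25812825e-04] [ 0.70260869  0.39713849 -3.84072879]
translation [0.3 2.  4.3] dr [0.0001 0.0022 0.0017] rows~ 1.0 clock 6.2667
```

View pics/s5.png

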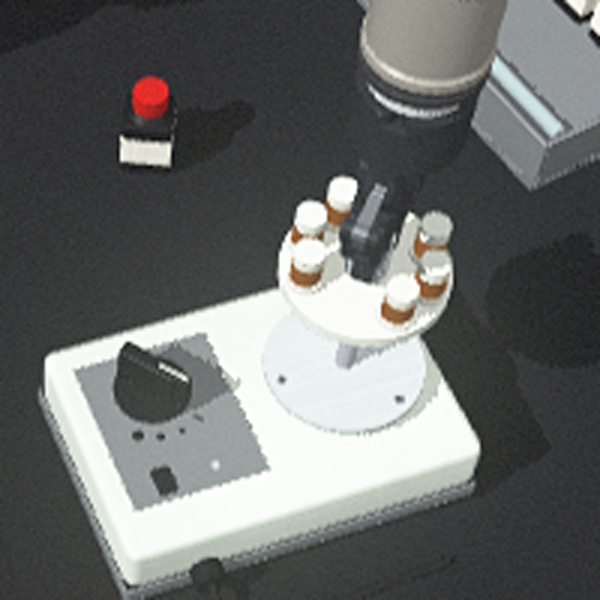

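View pics/w5.png

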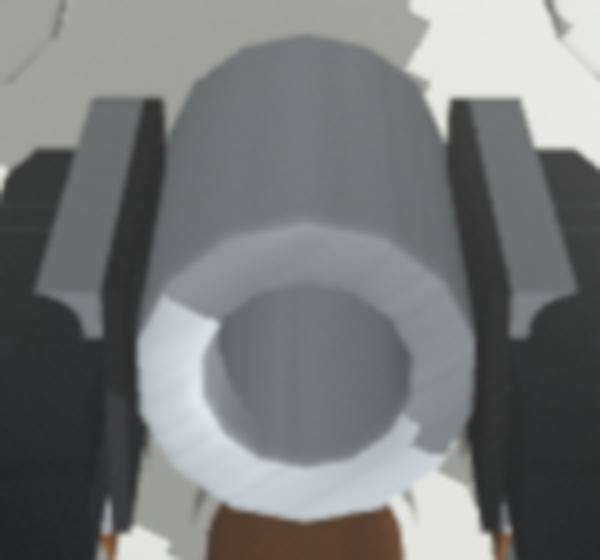

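The carousel hovers level above the post. The measured pose is 2 mm off in tool y, so I'm correcting that before the bore reaches the tip.

Request:
{"method": "move_arm", "body": {
  "fingers": [1, 1, 1, 1, 1],
  "translation": [
    [0, 2, 0],
    [0, 2, 4],
    [0, 2, 8],
    [0, 2, 12],
    [0, 2, 12]
  ],
  "dr": [
    [0, 0.001, 0],
    [0, 0.002, 0],
    [0, 0.002, 0],
    [0, 0.002, 0],
    [0, 0.002, 0]
  ]
}}

```text
clock: 6.78
tcp_pos: [0.5775, 0.2054, 0.37]
ee_rot: [0.973, 0.229, 0.0, -0.0]
wrist_force: [-0.5, -0.8, -3.3]
width: 0.0274
```

```bash
python3 - <<'E'
from h import *
s=ctrl.sense(); print(s['tcp_pos'],yaw(s),s['ee_rot'],s['wrist_force'])
plan(.5774,.2052,.355,.46)
E
```

```text
[0.57752724 0.20539509 0.37002519] 0.46182944620716593 [ 9.73457443e-01  2.28868067e-01  1.02347954e-04 -7.09722445e-05] [-0.53722447 -0.77017181 -3.27493542]
translation [-0.2  0.1 15. ] dr [-0.0001 -0.0002  0.0018] rows~ 1.0 clock 6.7833
```

Request:
{"method": "move_arm", "body": {
  "fingers": [1, 1, 1, 1, 1, 1, 1, 1],
  "translation": [
    [0, 0, 3],
    [0, 0, 6],
    [0, 0, 9],
    [0, 0, 12],
    [0, 0, 15],
    [0, 0, 18],
    [0, 0, 20],
    [0, 0, 20]
  ],
  "dr": [
    [0, 0, 0],
    [0, 0, 0],
    [0, 0, 0],
    [0, 0, 0],
    [0, 0, 0],
    [0, 0, 0],
    [0, 0, 0],
    [0, 0, 0]
  ]
}}

```text
clock: 7.45
tcp_pos: [0.5777, 0.2056, 0.3506]
ee_rot: [0.973, 0.229, 0.001, -0.0]
wrist_force: [0.2, -0.4, -3.1]
width: 0.028
```

```bash
python3 - <<'E'
from h import *
s=ctrl.sense(); print(s['tcp_pos'],yaw(s),s['wrist_force'],s['ft_torque'])
im=grab_frame('scene'); cv2.imwrite('pics/s6.png',cv2.resize(im[100:220,360:480],(600,600),interpolation=cv2.INTER_CUBIC))
im=grab_frame('wrist'); cv2.imwrite('pics/w6.png',cv2.resize(im[150:450,150:500],(700,600),interpolation=cv2.INTER_CUBIC))
E
```

```text
[0.57774013 0.20556426 0.35057366] 0.46186875404338035 [ 0.16021886 -0.41292894 -3.05877859] [ 0.00372728 -0.00422343 -0.04497229]
```

View pics/w6.png

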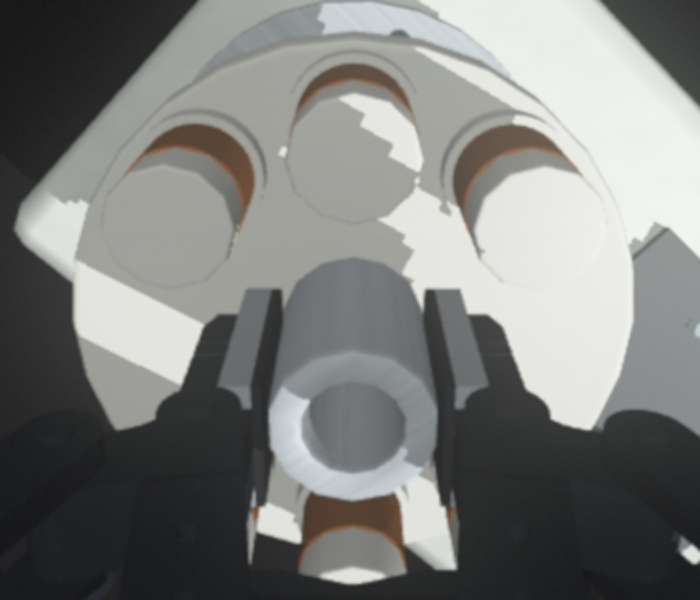

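View pics/s6.png

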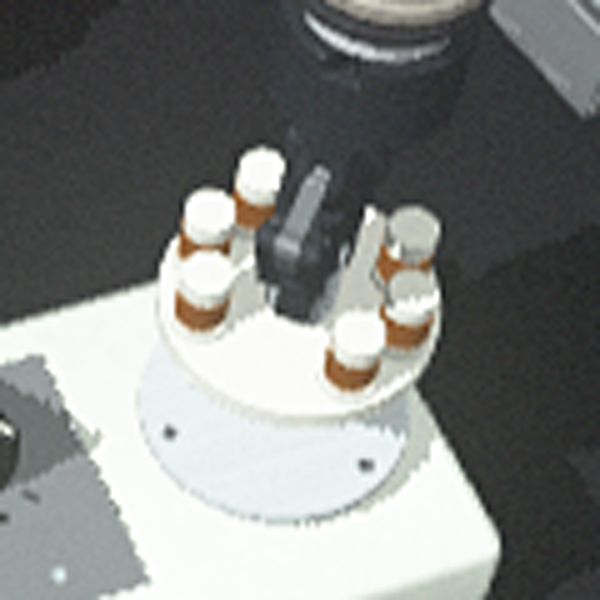

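The underside is about 11 mm below the post tip, with no contact force and the hub unmoved in the grip, so the carousel is threaded. Continuing down.

Request:
{"method": "move_arm", "body": {
  "fingers": [1, 1, 1, 1, 1, 1, 1, 1, 1, 1, 1, 1, 1, 1],
  "translation": [
    [-0.3, 0, 4],
    [-0.3, 0, 8],
    [-0.3, 0, 12],
    [-0.3, 0, 16],
    [-0.3, 0, 20],
    [-0.3, 0, 24],
    [-0.3, 0, 28],
    [-0.3, 0, 32],
    [-0.3, 0, 36],
    [-0.3, 0, 40],
    [-0.3, 0, 44],
    [-0.3, 0, 48],
    [-0.3, 0, 50],
    [-0.3, 0, 50]
  ],
  "dr": [
    [0, 0, 0],
    [0, 0, 0],
    [0, 0, 0],
    [0, 0, 0],
    [0, 0, 0],
    [0, 0, 0],
    [0, 0, 0],
    [0, 0, 0],
    [0, 0, 0],
    [0, 0, 0],
    [0, 0, 0],
    [0, 0, 0],
    [0, 0, 0],
    [0, 0, 0]
  ]
}}

```text
clock: 8.72
tcp_pos: [0.5775, 0.2055, 0.3006]
ee_rot: [0.973, 0.229, 0.0, -0.0]
wrist_force: [-0.4, 0.3, -3.8]
width: 0.0279
```

```bash
python3 - <<'E'
from h import *
s=ctrl.sense(); print(s['tcp_pos'],yaw(s),s['wrist_force'],s['ft_torque'],s['ee_rot'])
E
```

```text
[0.57753483 0.20549711 0.30056117] 0.4619243798504893 [-0.39904884  0.27540382 -3.75504358] [-0.02825331 -0.00038924  0.00469972] [ 9.73446452e-01  2.28914256e-01  4.95797413e-04 -1.52070032e-04]
```

Request:
{"method": "move_arm", "body": {
  "fingers": [1, 1, 1, 1, 1, 1, 1],
  "translation": [
    [0, 0, 3],
    [0, 0, 6],
    [0, 0, 9],
    [0, 0, 11],
    [0, 0, 12.5],
    [0, 0, 13.5],
    [0, 0, 13.5]
  ],
  "dr": [
    [0, 0, 0],
    [0, 0, 0],
    [0, 0, 0],
    [0, 0, 0],
    [0, 0, 0],
    [0, 0, 0],
    [0, 0, 0]
  ]
}}

```text
clock: 9.3
tcp_pos: [0.5777, 0.2055, 0.2875]
ee_rot: [0.973, 0.229, 0.001, -0.0]
wrist_force: [0.9, 0.4, -3.7]
width: 0.0276
```

Request:
{"method": "move_arm", "body": {
  "fingers": [1, 1, 1],
  "translation": [
    [0, 0, 0.7],
    [0, 0, 1.4],
    [0, 0, 1.4]
  ],
  "dr": [
    [0, 0, 0],
    [0, 0, 0],
    [0, 0, 0]
  ]
}}

```text
clock: 9.55
tcp_pos: [0.5778, 0.2056, 0.2863]
ee_rot: [0.973, 0.229, 0.001, -0.0]
wrist_force: [-0.4, -0.1, -3.1]
width: 0.0278
```

Request:
{"method": "move_arm", "body": {
  "fingers": [1, 1, 1],
  "translation": [
    [0, 0, 0.7],
    [0, 0, 1.4],
    [0, 0, 1.4]
  ],
  "dr": [
    [0, 0, 0],
    [0, 0, 0],
    [0, 0, 0]
  ]
}}

```text
clock: 9.8
tcp_pos: [0.5778, 0.2057, 0.2861]
ee_rot: [0.973, 0.229, 0.001, -0.0]
wrist_force: [-3.4, -1.0, 5.6]
width: 0.0283
```

The load flips to +5.6 N at TCP z 0.2861, where home was predicted at 0.286, so the carousel is seated. Releasing.

Request:
{"method": "move_arm", "body": {
  "fingers": [0.6, 0.5, 0.4, 0.3, 0.1, 0, 0, 0],
  "translation": [
    [0, 0, -1],
    [0, 0, -1],
    [0, 0, -1],
    [0, 0, -1],
    [0, 0, -1],
    [0, 0, -1],
    [0, 0, -1],
    [0, 0, -1]
  ],
  "dr": [
    [0, 0, 0],
    [0, 0, 0],
    [0, 0, 0],
    [0, 0, 0],
    [0, 0, 0],
    [0, 0, 0],
    [0, 0, 0],
    [0, 0, 0]
  ]
}}

```text
clock: 10.47
tcp_pos: [0.5778, 0.2056, 0.2858]
ee_rot: [0.973, 0.229, 0.001, -0.0]
wrist_force: [-0.7, 0.9, 0.2]
width: 0.0857
```

Request:
{"method": "move_arm", "body": {
  "fingers": [0, 0, 0, 0, 0, 0, 0, 0, 0],
  "translation": [
    [0, 0, -4],
    [0, 0, -12],
    [0, 0, -28],
    [0, 0, -50],
    [0, 0, -80],
    [0, 0, -110],
    [0, 0, -130],
    [0, 0, -140],
    [0, 0, -140]
  ],
  "dr": [
    [0, 0, 0],
    [0, 0, 0],
    [0, 0, 0],
    [0, 0, 0],
    [0, 0, 0],
    [0, 0, 0],
    [0, 0, 0],
    [0, 0, 0],
    [0, 0, 0]
  ]
}}

```text
clock: 11.22
tcp_pos: [0.5779, 0.2058, 0.4291]
ee_rot: [0.973, 0.229, 0.004, -0.001]
wrist_force: [0.3, 0.7, 0.7]
width: 0.0855
```

```bash
python3 - <<'E'
from h import *
import json
s=ctrl.sense(); print(s['clock'],s['tcp_pos'],yaw(s),s['wrist_force'])
im=grab_frame('scene'); cv2.imwrite('pics/s7.png',cv2.resize(im[100:240,300:500],(800,560),interpolation=cv2.INTER_CUBIC))
im=grab_frame('wrist'); cv2.imwrite('pics/w7.png',im)
json.dump({k:np.array(v).tolist() for k,v in s.items()},open('w7.json','w'))
plan(.601,-.272,.40,.46)
E
```

```text
11.2167 [0.57789028 0.20584734 0.4290846 ] 0.46168192019259974 [0.33751698 0.71021354 0.74676049]
translation [-191.4  437.8   25.1] dr [ 0.0002 -0.0013  0.0017] rows~ 12.0 clock 11.3167
```

View pics/s7.png

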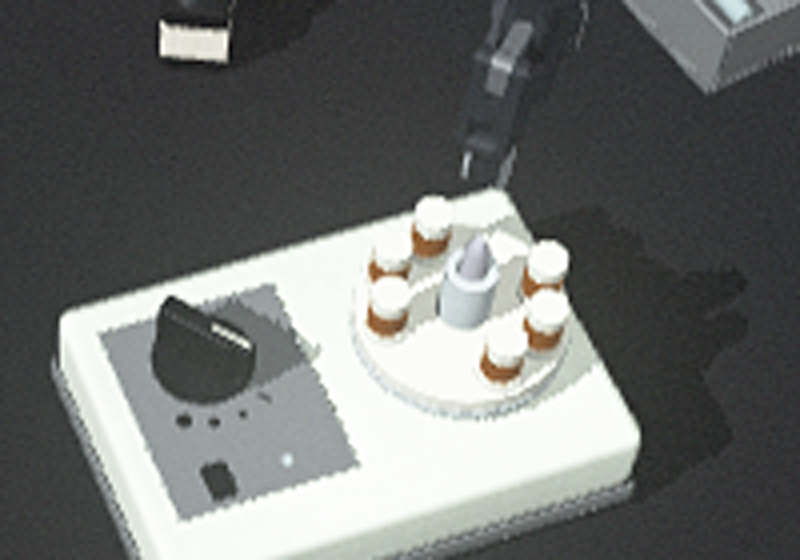

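View pics/w7.png

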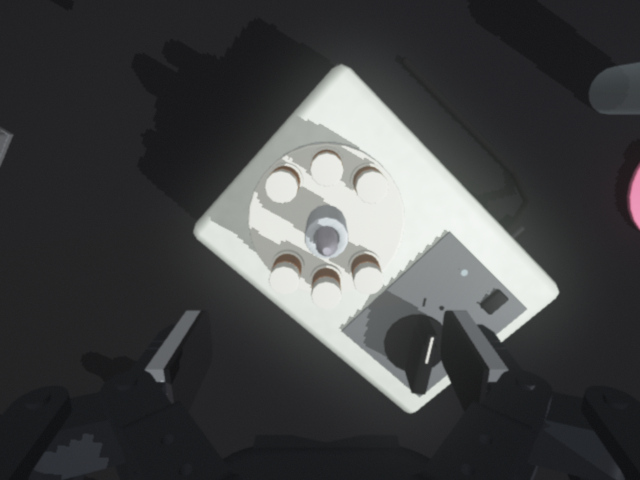

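The carousel is home with the post standing through its hub, and the fingers are clear. Moving over the plate.

Request:
{"method": "move_arm", "body": {
  "fingers": [0, 0, 0, 0, 0, 0, 0, 0, 0, 0, 0, 0, 0, 0, 0, 0],
  "translation": [
    [-8, 18, 1],
    [-22, 50, 3],
    [-38, 87, 5],
    [-54, 124, 7],
    [-70, 160, 9],
    [-86, 197, 12],
    [-102, 233, 14],
    [-118, 270, 16],
    [-134, 306, 18],
    [-150, 343, 20],
    [-166, 380, 22],
    [-178, 407, 24],
    [-187, 428, 25],
    [-191, 438, 25],
    [-191, 438, 25],
    [-191, 438, 25]
  ],
  "dr": [
    [0, 0, 0],
    [0, 0, 0],
    [0, 0, 0],
    [0, 0, 0],
    [0, 0, 0],
    [0, 0, 0],
    [0, 0, 0],
    [0, 0, 0],
    [0, 0, 0],
    [0, 0, 0],
    [0, 0, 0],
    [0, 0, 0],
    [0, 0, 0],
    [0, 0, 0],
    [0, 0, 0],
    [0, 0, 0]
  ]
}}

```text
clock: 12.65
tcp_pos: [0.6017, -0.2707, 0.3992]
ee_rot: [0.973, 0.229, 0.0, -0.001]
wrist_force: [0.4, 1.0, -0.3]
width: 0.0858
```

```bash
python3 - <<'E'
from h import *
import json
s=ctrl.sense(); print(s['clock'],s['tcp_pos'],yaw(s),s['ee_rot'])
im=grab_frame('wrist'); cv2.imwrite('pics/w8.png',im)
json.dump({k:np.array(v).tolist() for k,v in s.items()},open('w8.json','w'))
w7=cv2.imread('pics/w7.png')
cv2.imwrite('pics/c7.png',cv2.resize(w7[210:280,290:360],(560,560),interpolation=cv2.INTER_CUBIC))
cv2.imwrite('pics/c8.png',cv2.resize(w7[270:410,350:520],(680,560),interpolation=cv2.INTER_CUBIC))
E
```

```text
12.65 [ 0.6016681  -0.27071022  0.3991905 ] 0.4621845748362791 [ 9.73415765e-01  2.29041391e-01  2.93898514e-04 -1.30514839e-03]
```

View pics/w8.png

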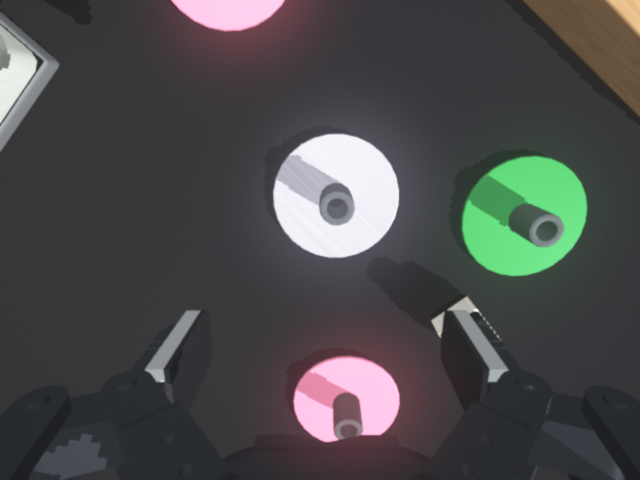

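View pics/c7.png

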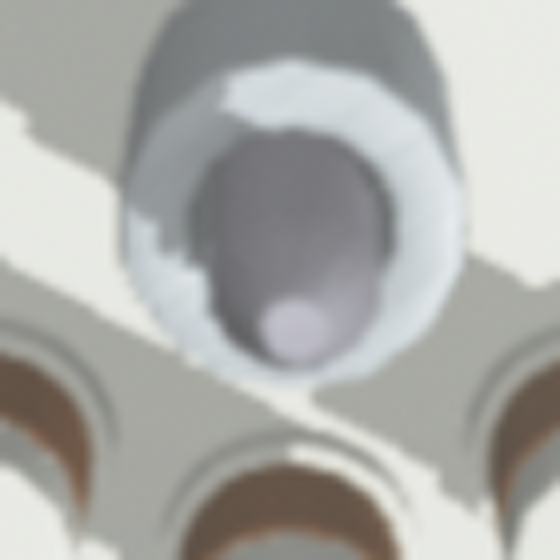

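View pics/c8.png

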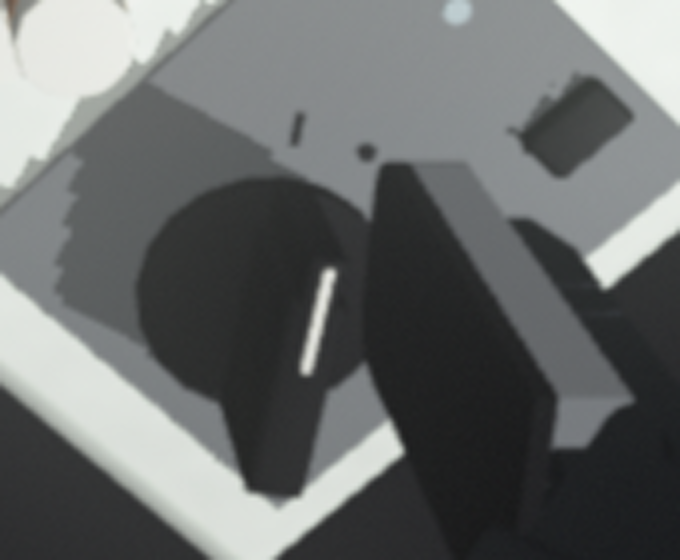

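The wrist view has the grey plate at (336,195), collar top at (337,207), with the pink and green look-alikes apart from it. From the earlier view I also have the post tip at (327,251.5) and the dial's white line from (433,337) to (426,363).

```bash
python3 - <<'E'
from h import *
import json
def fit(P):
    A=np.c_[2*P,np.ones(len(P))]; q=np.linalg.lstsq(A,(P**2).sum(1),rcond=None)[0]; return q[:2],np.sqrt(q[2]+q[0]**2+q[1]**2)
s=json.load(open('w8.json')); C=cam('wrist',s); im=cv2.imread('pics/w8.png')
g=im.min(2); m=(g>95).astype(np.uint8); n,l,st,ce=cv2.connectedComponentsWithStats(m); i=l[220,300]
cn=max(cv2.findContours((l==i).astype(np.uint8),0,1)[0],key=len)[:,0]; print(st[i])
h=cv2.convexHull(cn)[:,0]
print('disc',fit(np.array([onz(C,u,v,.01)[:2] for u,v in h])))
cv2.imwrite('pics/c9.png',cv2.resize(im[170:230,305:370],(650,600),interpolation=cv2.INTER_CUBIC))
print('collar',onz(C,337,208,.05))
s=json.load(open('w7.json')); C=cam('wrist',s); print('tip',onz(C,327,251.5,.168)); a=onz(C,432.75,337.5,.117);b=onz(C,426.5,363,.117); print(a,b,np.arctan2(*(a-b)[1::-1]))
E
```

```text
[  273   133   127   126 12444]
disc (array([ 0.60830102, -0.27682141]), np.float64(0.05827143221098339))
collar [ 0.60859644 -0.27684235  0.05      ]
tip [0.57689873 0.20403707 0.168     ]
[0.53355475 0.08707257 0.117     ] [0.51079113 0.07936525 0.117     ] 0.32646556112458225
```

View pics/c9.png

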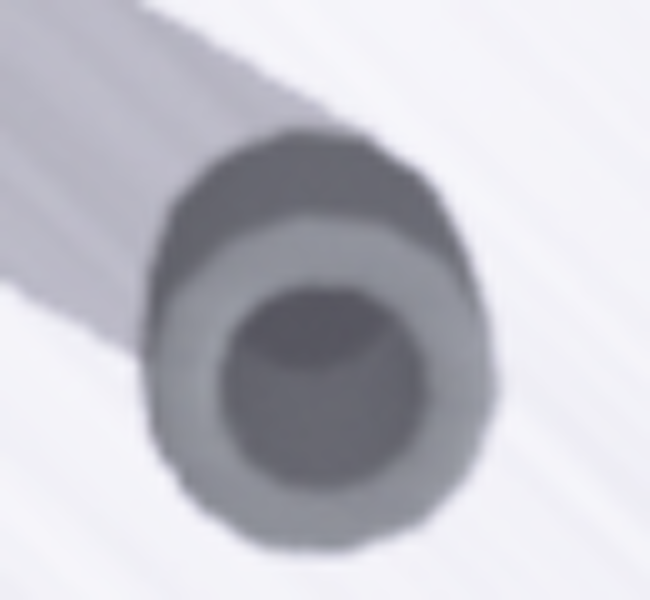

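```bash
python3 -c "
from h import *
import json
C=cam('wrist',json.load(open('w8.json'))); print(onz(C,337.3,208.5,.05))
plan(.6085,-.277,.194,.46)"
```

```text
[ 0.60833167 -0.27725373  0.05      ]
translation [  2.1  10.1 205.7] dr [-0.0022 -0.0019  0.0041] rows~ 5.0 clock 12.7
```

Request:
{"method": "move_arm", "body": {
  "fingers": [0, 0, 0, 0, 0, 0, 0, 0, 0, 0],
  "translation": [
    [2, 10, 10],
    [2, 10, 40],
    [2, 10, 75],
    [2, 10, 110],
    [2, 10, 145],
    [2, 10, 170],
    [2, 10, 188],
    [2, 10, 198],
    [2, 10, 205],
    [2, 10, 205]
  ],
  "dr": [
    [-0.002, -0.002, 0],
    [-0.002, -0.002, 0],
    [-0.002, -0.002, 0],
    [-0.002, -0.002, 0],
    [-0.002, -0.002, 0],
    [-0.002, -0.002, 0],
    [-0.002, -0.002, 0],
    [-0.002, -0.002, 0],
    [-0.002, -0.002, 0],
    [-0.002, -0.002, 0]
  ]
}}

```text
clock: 13.53
tcp_pos: [0.6084, -0.2787, 0.1943]
ee_rot: [0.973, 0.23, -0.0, 0.0]
wrist_force: [-0.5, -0.4, 0.4]
width: 0.0857
```

```bash
python3 - <<'E'
from h import *
s=ctrl.sense(); print(s['tcp_pos'],yaw(s),s['ee_rot'],s['wrist_force'])
cv2.imwrite('pics/w9.png',grab_frame('wrist'))
plan(.6085,-.277,.194,.46)
E
```

```text
[ 0.60841008 -0.27872014  0.19434852] 0.46313097802079456 [ 9.73308148e-01  2.29501604e-01 -2.91029322e-04  4.21259312e-04] [-0.49954786 -0.39024068  0.3549029 ]
translation [ 0.7 -2.   1.6] dr [ 0.002  -0.0003  0.0027] rows~ 1.0 clock 13.5833
```

View pics/w9.png

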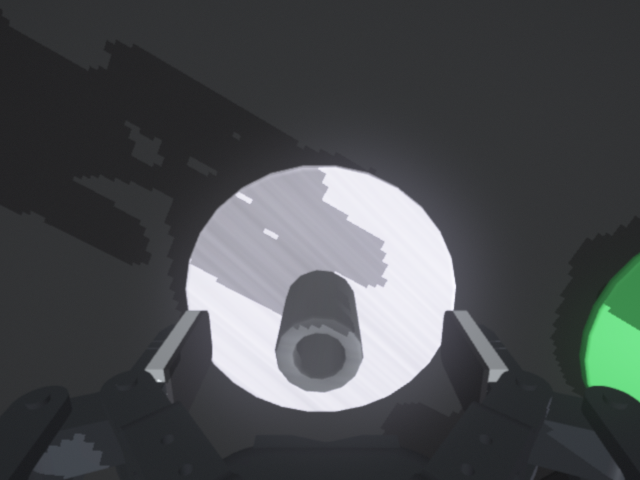

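The collar is between the fingers at (320,354), about 2 mm off-centre. I'll shift and then close.

Request:
{"method": "move_arm", "body": {
  "fingers": [0, 0, 0.3, 0.5, 0.6, 0.7, 0.8, 1, 1, 1, 1, 1],
  "translation": [
    [2, -2, 0],
    [2, -2, 0],
    [2, -2, 0],
    [2, -2, 0],
    [2, -2, 0],
    [2, -2, 0],
    [2, -2, 0],
    [2, -2, 0],
    [2, -2, 0],
    [2, -2, 0],
    [2, -2, 0],
    [2, -2, 0]
  ],
  "dr": [
    [0, 0, 0],
    [0, 0, 0],
    [0, 0, 0],
    [0, 0, 0],
    [0, 0, 0],
    [0, 0, 0],
    [0, 0, 0],
    [0, 0, 0],
    [0, 0, 0],
    [0, 0, 0],
    [0, 0, 0],
    [0, 0, 0]
  ],
  "squeeze": 60
}}

```text
clock: 14.58
tcp_pos: [0.6093, -0.2769, 0.196]
ee_rot: [0.973, 0.229, 0.0, 0.001]
wrist_force: [-2.0, 1.0, 5.9]
width: 0.0273
```

```bash
python3 -c "
from h import *
s=ctrl.sense(); print(s['tcp_pos'],s['ee_rot'],s['wrist_force'],s['width'])"
```

```text
[ 0.60932291 -0.27692073  0.19597494] [9.73469655e-01 2.28813544e-01 3.73789931e-04 1.02610280e-03] [-2.02819812  1.01749524  5.89895811] 0.02731464172270627
```

Request:
{"method": "move_arm", "body": {
  "fingers": [1, 1, 1, 1, 1, 1, 1, 1, 1, 1, 1],
  "translation": [
    [0, 0, -5],
    [0, 0, -15],
    [0, 0, -35],
    [0, 0, -65],
    [0, 0, -100],
    [0, 0, -135],
    [0, 0, -170],
    [0, 0, -200],
    [0, 0, -215],
    [0, 0, -222],
    [0, 0, -222]
  ],
  "dr": [
    [0, 0, 0],
    [0, 0, 0],
    [0, 0, 0],
    [0, 0, 0],
    [0, 0, 0],
    [0, 0, 0],
    [0, 0, 0],
    [0, 0, 0],
    [0, 0, 0],
    [0, 0, 0],
    [0, 0, 0]
  ]
}}

```text
clock: 15.5
tcp_pos: [0.609, -0.2766, 0.4193]
ee_rot: [0.973, 0.229, 0.001, 0.002]
wrist_force: [0.3, 0.3, -4.5]
width: 0.0274
```

```bash
python3 - <<'E'
from h import *
import json
s=ctrl.sense(); print(s['tcp_pos'],yaw(s),s['wrist_force'],s['width'],s['ee_rot'])
im=grab_frame('wrist');cv2.imwrite('pics/w10.png',im)
json.dump({k:np.array(v).tolist() for k,v in s.items()},open('w10.json','w'))
cv2.imwrite('pics/c10.png',cv2.resize(im[270:410,250:400],(600,560),interpolation=cv2.INTER_CUBIC))
plan(.500,.167,.42,.46)
E
```

```text
[ 0.60904055 -0.27658586  0.41933634] 0.46165900426910467 [ 0.27066439  0.26800351 -4.51332056] 0.027392224479037056 [0.97347497 0.22878283 0.00130584 0.0017895 ]
translation [ 100.3 -445.5   -3.6] dr [0.0019 0.0003 0.0018] rows~ 11.0 clock 15.55
```

View pics/w10.png

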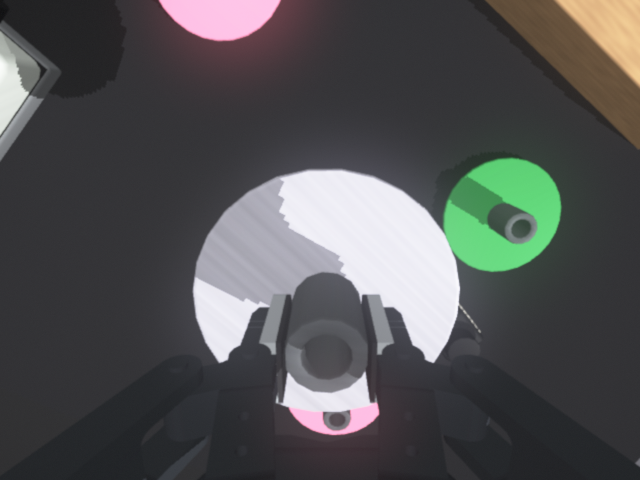

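View pics/c10.png

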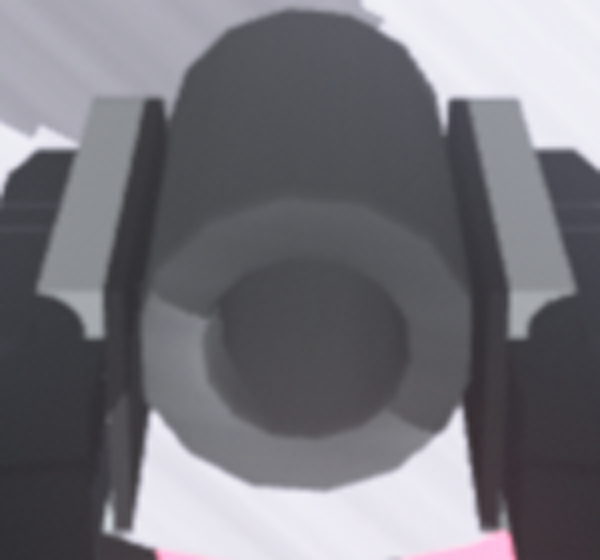

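```bash
python3 - <<'E'
from h import *
import json
s=json.load(open('w10.json')); C=cam('wrist',s)
R=Ro.from_quat(s['ee_rot']).as_matrix(); t=np.array(s['tcp_pos'])
for uv,z in [((326.5,356),.146),((326.6,363.3),.144)]:
    c,d=ray(C,*uv); c2=R.T@(c-t); d2=R.T@d; h=c2+d2*(z-c2[2])/d2[2]; print('tool',h)
    y=.4615; R2=np.array([[np.cos(y),np.sin(y)],[np.sin(y),-np.cos(y)]]); print(np.array([.5768,.2043])-R2@h[:2])
E
```

```text
tool [6.69771350e-05 5.97452358e-04 1.46000000e-01]
[0.57647399 0.20480513]
tool [-0.0013825   0.00062993  0.144     ]
[0.57775737 0.20547964]
```

Plate held: 4.5 N load, collar top at (326.5,356), level. The TCP target over the post is (0.5765, 0.2048).

```bash
python3 -c "
from h import *
plan(.5765,.2048,.415,.4615)"
```

```text
translation [ 185.6 -445.3    1.4] dr [0.0019 0.0003 0.0003] rows~ 12.0 clock 15.55
```

Request:
{"method": "move_arm", "body": {
  "fingers": [1, 1, 1, 1, 1, 1, 1, 1, 1, 1, 1, 1, 1, 1, 1, 1, 1, 1],
  "translation": [
    [6, -15, 0],
    [17, -41, 0],
    [31, -74, 0],
    [45, -108, 0],
    [59, -141, 0],
    [73, -175, 0],
    [87, -208, 0],
    [101, -242, 0],
    [115, -275, 0],
    [129, -309, 0],
    [143, -342, 0],
    [156, -373, 0],
    [167, -401, 0],
    [176, -422, 0],
    [182, -437, 0],
    [185, -445, 0],
    [185, -445, 0],
    [185, -445, 0]
  ],
  "dr": [
    [0, 0, 0],
    [0, 0, 0],
    [0, 0, 0],
    [0, 0, 0],
    [0, 0, 0],
    [0, 0, 0],
    [0, 0, 0],
    [0, 0, 0],
    [0, 0, 0],
    [0, 0, 0],
    [0, 0, 0],
    [0, 0, 0],
    [0, 0, 0],
    [0, 0, 0],
    [0, 0, 0],
    [0, 0, 0],
    [0, 0, 0],
    [0, 0, 0]
  ]
}}

```text
clock: 17.05
tcp_pos: [0.5761, 0.2037, 0.4153]
ee_rot: [0.973, 0.229, -0.001, 0.001]
wrist_force: [0.5, -0.8, -3.4]
width: 0.0277
```

```bash
python3 - <<'E'
from h import *
s=ctrl.sense(); print(s['tcp_pos'],yaw(s),s['wrist_force'],s['width'],s['ee_rot'])
im=grab_frame('wrist')
cv2.imwrite('pics/c11.png',cv2.resize(im[270:410,250:400],(600,560),interpolation=cv2.INTER_CUBIC))
plan(.5765,.2048,.375,.4615)
E
```

```text
[0.57612248 0.20369709 0.41531883] 0.46202324757987057 [ 0.54836127 -0.8257563  -3.40418366] 0.02771356499819621 [ 9.73433459e-01  2.28963512e-01 -9.32444279e-04  1.46375434e-03]
translation [ 1.  -2.  40.6] dr [ 0.003   0.0021 -0.0012] rows~ 1.0 clock 17.1
```

View pics/c11.png

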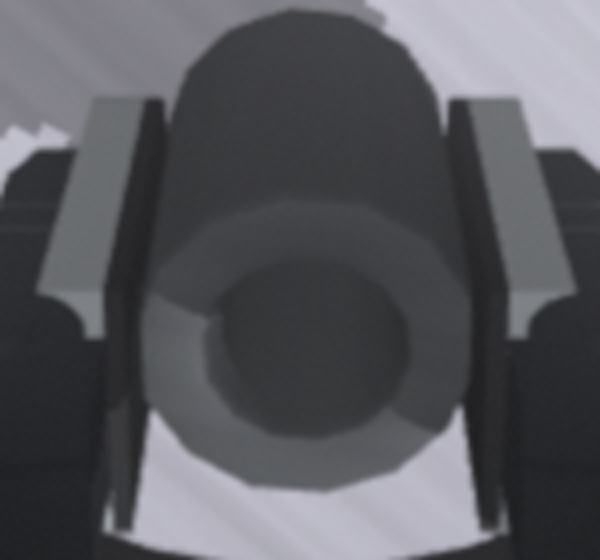

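No slip. Descending to just above the post tip with the small correction.

Request:
{"method": "move_arm", "body": {
  "fingers": [1, 1, 1, 1, 1, 1, 1, 1],
  "translation": [
    [1, -2, 5],
    [1, -2, 14],
    [1, -2, 24],
    [1, -2, 32],
    [1, -2, 37],
    [1, -2, 40],
    [1, -2, 40],
    [1, -2, 40]
  ],
  "dr": [
    [0.003, 0.002, 0],
    [0.003, 0.002, 0],
    [0.003, 0.002, 0],
    [0.003, 0.002, 0],
    [0.003, 0.002, 0],
    [0.003, 0.002, 0],
    [0.003, 0.002, 0],
    [0.003, 0.002, 0]
  ]
}}

```text
clock: 17.77
tcp_pos: [0.5765, 0.2065, 0.3766]
ee_rot: [0.973, 0.229, 0.001, -0.001]
wrist_force: [-0.1, 0.7, -3.5]
width: 0.0273
```

```bash
python3 - <<'E'
from h import *
s=ctrl.sense(); print(s['tcp_pos'],yaw(s),s['wrist_force'],s['width'],s['ee_rot'])
plan(.5765,.2048,.355,.4615)
E
```

```text
[0.57648232 0.20646572 0.37659727] 0.46183041688191984 [-0.07879495  0.74042878 -3.54856438] 0.02727857621669817 [ 9.73456608e-01  2.28868898e-01  8.46422847e-04 -7.37700817e-04]
translation [-0.8  1.5 21.6] dr [-0.001  -0.002   0.0003] rows~ 1.0 clock 17.7667
```

Request:
{"method": "move_arm", "body": {
  "fingers": [1, 1, 1, 1, 1],
  "translation": [
    [-0.7, 1.5, 0],
    [-0.7, 1.5, 3],
    [-0.7, 1.5, 6],
    [-0.7, 1.5, 6],
    [-0.7, 1.5, 6]
  ],
  "dr": [
    [-0.001, -0.001, 0],
    [-0.001, -0.001, 0],
    [-0.001, -0.001, 0],
    [-0.001, -0.001, 0],
    [-0.001, -0.001, 0]
  ]
}}

```text
clock: 18.18
tcp_pos: [0.5764, 0.2048, 0.3704]
ee_rot: [0.973, 0.229, 0.0, -0.0]
wrist_force: [0.0, -0.4, -4.3]
width: 0.0277
```

```bash
python3 - <<'E'
from h import *
s=ctrl.sense(); print(s['tcp_pos'],yaw(s),s['wrist_force'],s['width'],s['ee_rot'])
plan(.5765,.2048,.355,.4615)
E
```

```text
[0.5763538  0.20475525 0.37037826] 0.46185252199841026 [ 0.021962   -0.40612129 -4.3333017 ] 0.027678201841353244 [ 9.73454778e-01  2.28879288e-01  2.50738515e-04 -6.34565359e-05]
translation [ 0.1  0.  15.4] dr [-0.     -0.0005  0.0004] rows~ 1.0 clock 18.1833
```

Request:
{"method": "move_arm", "body": {
  "fingers": [1, 1, 1, 1, 1, 1, 1, 1],
  "translation": [
    [0, 0, 3],
    [0, 0, 7],
    [0, 0, 11],
    [0, 0, 14],
    [0, 0, 17],
    [0, 0, 20],
    [0, 0, 22],
    [0, 0, 22]
  ],
  "dr": [
    [0, 0, 0],
    [0, 0, 0],
    [0, 0, 0],
    [0, 0, 0],
    [0, 0, 0],
    [0, 0, 0],
    [0, 0, 0],
    [0, 0, 0]
  ]
}}

```text
clock: 18.85
tcp_pos: [0.5764, 0.2047, 0.348]
ee_rot: [0.973, 0.229, 0.0, -0.0]
wrist_force: [-0.1, -0.1, -3.9]
width: 0.0278
```

```bash
python3 - <<'E'
from h import *
s=ctrl.sense(); print(s['tcp_pos'],yaw(s),s['wrist_force'],s['width'],s['ee_rot'])
im=grab_frame('wrist')
cv2.imwrite('pics/c12.png',cv2.resize(im[150:450,150:500],(700,600),interpolation=cv2.INTER_CUBIC))
im=grab_frame('scene'); cv2.imwrite('pics/s12.png',cv2.resize(im[90:230,360:500],(600,600),interpolation=cv2.INTER_CUBIC))
E
```

```text
[0.57636036 0.20469209 0.34801781] 0.4617659761972819 [-0.0941758  -0.10681432 -3.88103071] 0.02782475216643039 [ 9.73464710e-01  2.28837172e-01  6.61648786e-05 -4.72544031e-05]
```

View pics/c12.png

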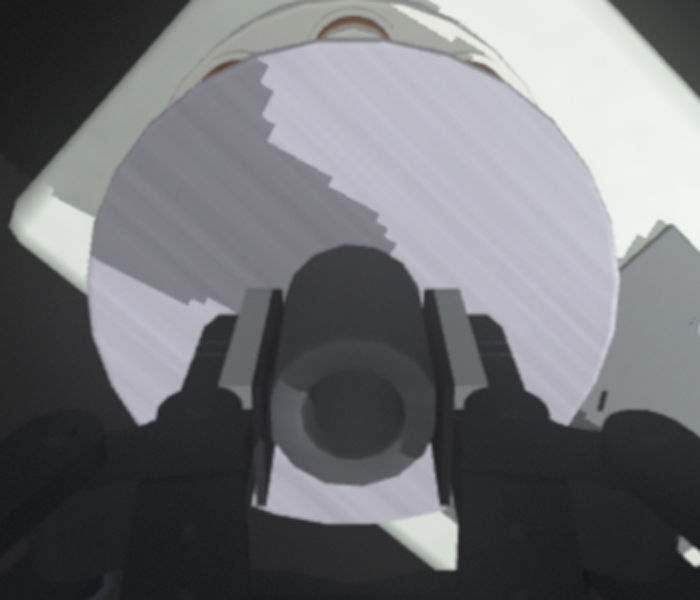

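View pics/s12.png

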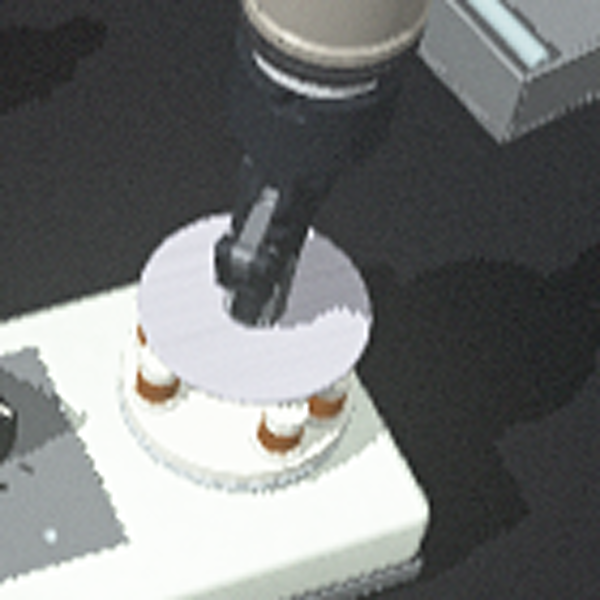

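The plate is level and threaded, about 11 mm past the tip, with no side load. 15 mm remain to home.

Request:
{"method": "move_arm", "body": {
  "fingers": [1, 1, 1, 1, 1, 1, 1],
  "translation": [
    [0, 0, 3],
    [0, 0, 6],
    [0, 0, 9],
    [0, 0, 11],
    [0, 0, 12.5],
    [0, 0, 13.5],
    [0, 0, 13.5]
  ],
  "dr": [
    [0, 0, 0],
    [0, 0, 0],
    [0, 0, 0],
    [0, 0, 0],
    [0, 0, 0],
    [0, 0, 0],
    [0, 0, 0]
  ]
}}

```text
clock: 19.53
tcp_pos: [0.5764, 0.2048, 0.3348]
ee_rot: [0.973, 0.229, 0.0, -0.0]
wrist_force: [-0.4, 0.4, -3.4]
width: 0.0274
```

Request:
{"method": "move_arm", "body": {
  "fingers": [1, 1, 1],
  "translation": [
    [0, 0, 0.7],
    [0, 0, 1.4],
    [0, 0, 1.4]
  ],
  "dr": [
    [0, 0, 0],
    [0, 0, 0],
    [0, 0, 0]
  ]
}}

```text
clock: 19.78
tcp_pos: [0.5765, 0.2048, 0.3337]
ee_rot: [0.973, 0.229, 0.001, -0.0]
wrist_force: [-0.5, -0.4, -4.1]
width: 0.0277
```

Request:
{"method": "move_arm", "body": {
  "fingers": [1, 1, 1],
  "translation": [
    [0, 0, 0.7],
    [0, 0, 1.4],
    [0, 0, 1.4]
  ],
  "dr": [
    [0, 0, 0],
    [0, 0, 0],
    [0, 0, 0]
  ]
}}

```text
clock: 20.03
tcp_pos: [0.5766, 0.2049, 0.3329]
ee_rot: [0.973, 0.229, 0.001, -0.0]
wrist_force: [-1.7, -1.0, 0.8]
width: 0.0279
```

The weight is taken up at TCP z 0.3329 (predicted 0.333), so the plate is home. Releasing.

Request:
{"method": "move_arm", "body": {
  "fingers": [0.6, 0.5, 0.4, 0.3, 0.1, 0, 0, 0],
  "translation": [
    [0, 0, 0],
    [0, 0, 0],
    [0, 0, 0],
    [0, 0, 0],
    [0, 0, 0],
    [0, 0, 0],
    [0, 0, 0],
    [0, 0, 0]
  ],
  "dr": [
    [0, 0, 0],
    [0, 0, 0],
    [0, 0, 0],
    [0, 0, 0],
    [0, 0, 0],
    [0, 0, 0],
    [0, 0, 0],
    [0, 0, 0]
  ]
}}

```text
clock: 20.7
tcp_pos: [0.5765, 0.2048, 0.3323]
ee_rot: [0.973, 0.229, 0.001, -0.0]
wrist_force: [-0.3, -0.2, 0.6]
width: 0.0853
```

Request:
{"method": "move_arm", "body": {
  "fingers": [0, 0, 0, 0, 0, 0, 0, 0, 0],
  "translation": [
    [0, 0, -4],
    [0, 0, -12],
    [0, 0, -28],
    [0, 0, -50],
    [0, 0, -75],
    [0, 0, -90],
    [0, 0, -100],
    [0, 0, -100],
    [0, 0, -100]
  ],
  "dr": [
    [0, 0, 0],
    [0, 0, 0],
    [0, 0, 0],
    [0, 0, 0],
    [0, 0, 0],
    [0, 0, 0],
    [0, 0, 0],
    [0, 0, 0],
    [0, 0, 0]
  ]
}}

```text
clock: 21.45
tcp_pos: [0.5763, 0.2047, 0.4325]
ee_rot: [0.973, 0.229, 0.001, -0.0]
wrist_force: [0.4, -0.1, -1.3]
width: 0.0857
```

```bash
python3 - <<'E'
from h import *
import json
s=ctrl.sense(); print(s['clock'],s['tcp_pos'],yaw(s),s['wrist_force'],np.round(s['joint_pos'],2))
im=grab_frame('scene'); cv2.imwrite('pics/s13.png',cv2.resize(im[100:240,300:500],(800,560),interpolation=cv2.INTER_CUBIC))
im=grab_frame('wrist'); cv2.imwrite('pics/w13.png',im)
json.dump({k:np.array(v).tolist() for k,v in s.items()},open('w13.json','w'))
E
```

```text
21.45 [0.57630618 0.20470859 0.43248289] 0.4617326303100872 [ 0.42796597 -0.05676168 -1.30514318] [-0.11  0.38 -0.44  1.66  0.18  1.14 -1.7 ]
```

View pics/s13.png

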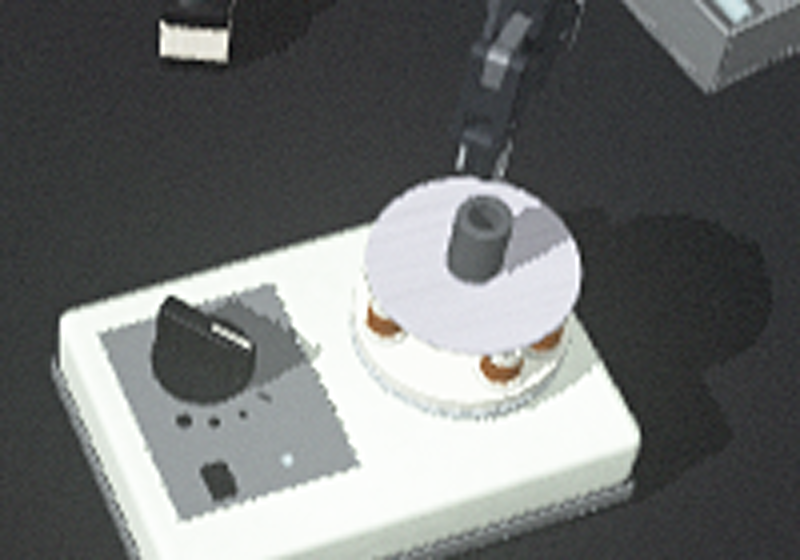

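View pics/w13.png

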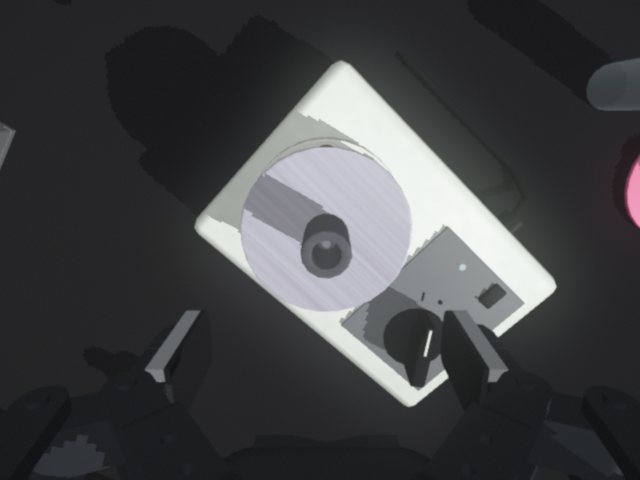

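The plate sits home and level on the hub. Next is the dial: I'll approach with the tool turned a half turn (yaw +2.95), so the last joint has range for the clockwise turn.

```bash
python3 -c "
from h import *
plan(.507,.080,.40,.4617)"
```

```text
translation [-117.3   80.7   31.2] dr [-0.0001  0.0011  0.0001] rows~ 4.0 clock 21.55
```

Request:
{"method": "move_arm", "body": {
  "fingers": [0, 0, 0, 0, 0, 0, 0, 0, 0, 0, 0, 0, 0, 0, 0, 0, 0, 0, 0, 0],
  "translation": [
    [-8, 6, 0],
    [-20, 14, 0],
    [-32, 22, 0],
    [-44, 30, 0],
    [-56, 38, 0],
    [-68, 46, 0],
    [-80, 54, 0],
    [-92, 62, 0],
    [-104, 70, 0],
    [-112, 77, 0],
    [-117, 81, 0],
    [-117, 81, 5],
    [-117, 81, 10],
    [-117, 81, 15],
    [-117, 81, 20],
    [-117, 81, 25],
    [-117, 81, 31],
    [-117, 81, 31],
    [-117, 81, 31],
    [-117, 81, 31]
  ],
  "dr": [
    [0, 0, -0.1],
    [0, 0, -0.2],
    [0, 0, -0.3],
    [0, 0, -0.4],
    [0, 0, -0.5],
    [0, 0, -0.6],
    [0, 0, -0.7],
    [0, 0, -0.8],
    [0, 0, -0.9],
    [0, 0, -1.0],
    [0, 0, -1.1],
    [0, 0, -1.2],
    [0, 0, -1.3],
    [0, 0, -1.4],
    [0, 0, -1.5],
    [0, 0, -1.6],
    [0, 0, -1.7],
    [0, 0, -1.8],
    [0, 0, -1.9],
    [0, 0, -2.0]
  ]
}}

```text
clock: 23.22
tcp_pos: [0.5073, 0.0799, 0.3998]
ee_rot: [0.331, 0.944, -0.0, -0.001]
wrist_force: [0.2, 0.4, -0.3]
width: 0.0856
```

Request:
{"method": "move_arm", "body": {
  "fingers": [0, 0, 0, 0, 0, 0, 0, 0, 0, 0, 0, 0],
  "translation": [
    [0, 0, 0],
    [0, 0, 0],
    [0, 0, 0],
    [0, 0, 0],
    [0, 0, 0],
    [0, 0, 0],
    [0, 0, 0],
    [0, 0, 0],
    [0, 0, 0],
    [0, 0, 0],
    [0, 0, 0],
    [0, 0, 0]
  ],
  "dr": [
    [0, 0, -0.1],
    [0, 0, -0.2],
    [0, 0, -0.3],
    [0, 0, -0.4],
    [0, 0, -0.5],
    [0, 0, -0.6],
    [0, 0, -0.7],
    [0, 0, -0.8],
    [0, 0, -0.9],
    [0, 0, -1.0],
    [0, 0, -1.0],
    [0, 0, -1.0]
  ]
}}

```text
clock: 24.22
tcp_pos: [0.5075, 0.0798, 0.4003]
ee_rot: [-0.158, 0.987, 0.0, -0.0]
wrist_force: [-0.4, -0.2, 0.4]
width: 0.0855
```

```bash
python3 - <<'E'
from h import *
import json
s=ctrl.sense(); print(s['clock'],s['tcp_pos'],yaw(s),s['ee_rot'],np.round(s['joint_pos'],2))
im=grab_frame('wrist'); cv2.imwrite('pics/w14.png',im)
json.dump({k:np.array(v).tolist() for k,v in s.items()},open('w14.json','w'))
E
```

```text
24.2167 [0.50751604 0.07983526 0.40025856] -2.8243850597352242 [-1.57939474e-01  9.87448591e-01  4.81974223e-04 -4.12040027e-04] [ 0.52  0.36 -0.97  1.89  0.34  1.06  1.3 ]
```

View pics/w14.png

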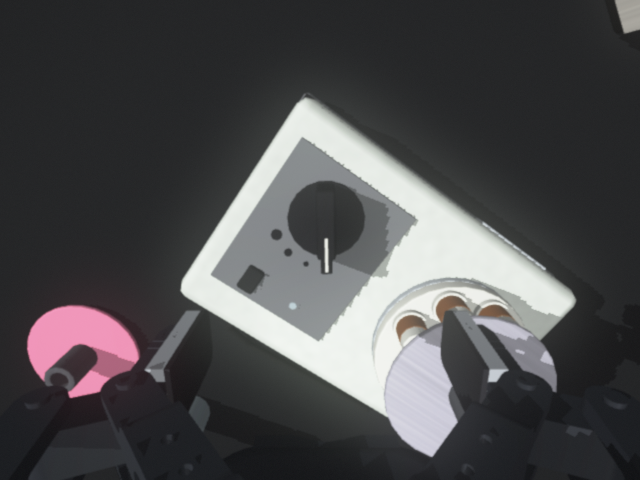

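The dial sits at about (326,218), bar lying along the image's vertical with the white pointer line from (326,240) to (326,272). Measuring its axis.

```bash
python3 - <<'E'
from h import *
import json
s=json.load(open('w14.json')); C=cam('wrist',s); im=cv2.imread('pics/w14.png')
cv2.imwrite('pics/c14.png',cv2.resize(im[165:285,265:385],(600,600),interpolation=cv2.INTER_CUBIC))
th=-.32
for th in (-.30,-.32,-.34):
    R=np.array([[np.cos(th),-np.sin(th)],[np.sin(th),np.cos(th)]]); print(th,np.array([.5768,.2043])+R@np.array([-.03,-.14]))
# dark disc top at z=.085: contour
m=(im.max(2)<62).astype(np.uint8)[170:270,270:385]; m=cv2.morphologyEx(m,cv2.MORPH_OPEN,np.ones((3,3)))
n,l,st,ce=cv2.connectedComponentsWithStats(m); i=1+st[1:,4].argmax(); print(st[i],ce[i]+[270,170])
h=cv2.convexHull(max(cv2.findContours((l==i).astype(np.uint8),0,1)[0],key=len))[:,0]+[270,170]
P=np.array([onz(C,u,v,.085)[:2] for u,v in h]); A=np.c_[2*P,np.ones(len(P))]; q=np.linalg.lstsq(A,(P**2).sum(1),rcond=None)[0]; print('disc',q[:2],np.sqrt(q[2]+q[0]**2+q[1]**2))
E
```

```text
-0.3 [0.50676708 0.0794185 ]
-0.32 [0.50428362 0.08084404]
-0.34 [0.50182917 0.08231896]
[  19   13   75   77 4054] [326.57523434 219.2898372 ]
disc [0.50773256 0.08018354] 0.028200163523353843
```

View pics/c14.png

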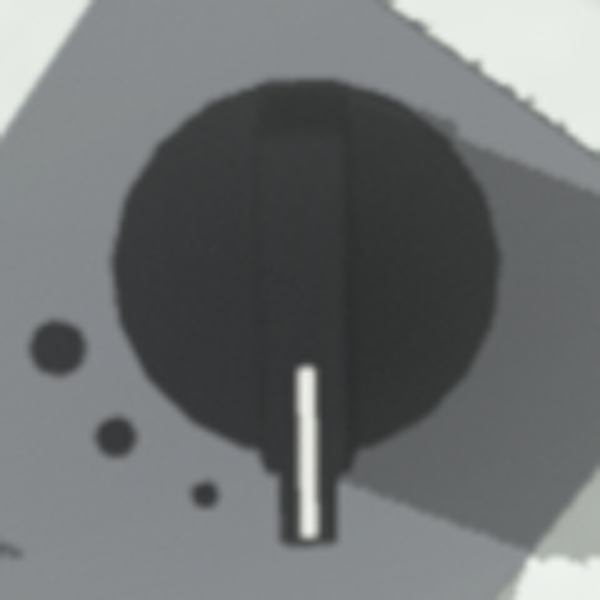

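Disc centre (0.5077, 0.0802), radius 28.2 mm (should be 29). The position expected from the head centre and the mixer's yaw (-0.30 rad) is (0.5068, 0.0794), so they agree. The TCP is already within 0.5 mm of it and the yaw is aligned, so I'm descending to TCP z 0.265.

Request:
{"method": "move_arm", "body": {
  "fingers": [0.3, 0.4, 0.4, 0.4, 0.4, 0.4, 0.4, 0.4, 0.4, 0.4],
  "translation": [
    [0, 0, 8],
    [0, 0, 28],
    [0, 0, 52],
    [0, 0, 76],
    [0, 0, 98],
    [0, 0, 115],
    [0, 0, 127],
    [0, 0, 133],
    [0, 0, 135],
    [0, 0, 135]
  ],
  "dr": [
    [0, 0, 0],
    [0, 0, 0],
    [0, 0, 0],
    [0, 0, 0],
    [0, 0, 0],
    [0, 0, 0],
    [0, 0, 0],
    [0, 0, 0],
    [0, 0, 0],
    [0, 0, 0]
  ]
}}

```text
clock: 25.1
tcp_pos: [0.508, 0.0804, 0.2662]
ee_rot: [-0.159, 0.987, 0.0, 0.001]
wrist_force: [0.3, 0.1, -0.1]
width: 0.0517
```

```bash
python3 - <<'E'
from h import *
s=ctrl.sense(); print(s['clock'],s['tcp_pos'],yaw(s),s['wrist_force'],np.round(s['joint_pos'],2),s['width'])
cv2.imwrite('pics/w15.png',grab_frame('wrist'))
plan(.5078,.0797,.264,-2.822)
E
```

```text
25.1 [0.50801123 0.08037028 0.26623858] -2.8215926769519486 [ 0.29719352  0.14069342 -0.14406427] [ 0.39  0.54 -0.84  2.01  0.55  0.83  1.12] 0.051662567469344375
translation [ 0.6 -0.6  2.8] dr [0.     0.002  0.0005] rows~ 1.0 clock 25.15
```

View pics/w15.png

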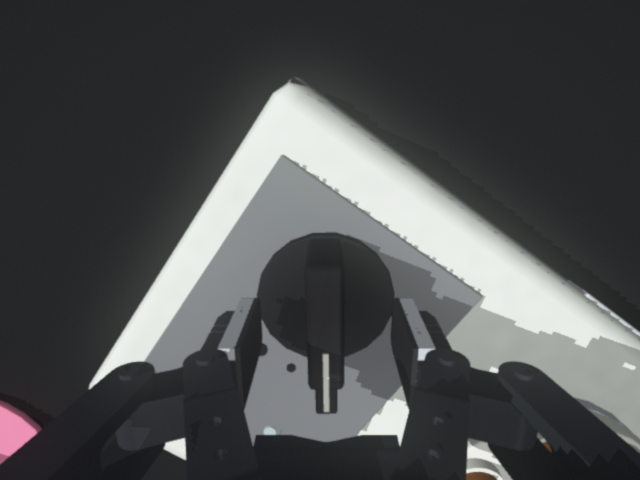

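The bar (column 325) stands centred between the fingers. Closing on it.

Request:
{"method": "move_arm", "body": {
  "fingers": [0.5, 0.6, 0.7, 0.8, 0.9, 1, 1, 1, 1, 1],
  "translation": [
    [0, 0, 1],
    [0, 0, 1],
    [0, 0, 1],
    [0, 0, 1],
    [0, 0, 1],
    [0, 0, 1],
    [0, 0, 1],
    [0, 0, 1],
    [0, 0, 1],
    [0, 0, 1]
  ],
  "dr": [
    [0, 0, 0],
    [0, 0, 0],
    [0, 0, 0],
    [0, 0, 0],
    [0, 0, 0],
    [0, 0, 0],
    [0, 0, 0],
    [0, 0, 0],
    [0, 0, 0],
    [0, 0, 0]
  ],
  "squeeze": 60
}}

```text
clock: 25.98
tcp_pos: [0.5081, 0.0802, 0.2657]
ee_rot: [-0.159, 0.987, -0.0, 0.001]
wrist_force: [-2.1, -1.3, 5.8]
width: 0.0118
```

```bash
python3 - <<'E'
from h import *
s=ctrl.sense(); print(s['clock'],s['tcp_pos'],yaw(s),s['wrist_force'],s['ft_torque'],s['width'])
E
```

```text
25.9833 [0.50805662 0.08018029 0.26569924] -2.821473870920276 [-2.10687689 -1.2949312   5.84861548] [-0.21481426  0.2976073   0.00123887] 0.011780042936166727
```

The bar is gripped (width 11.8 mm). Turning clockwise, +az about the downward tool axis, in stages.

Request:
{"method": "move_arm", "body": {
  "fingers": [1, 1, 1, 1, 1, 1, 1, 1, 1, 1, 1, 1],
  "translation": [
    [0, 0, 0],
    [0, 0, 0],
    [0, 0, 0],
    [0, 0, 0],
    [0, 0, 0],
    [0, 0, 0],
    [0, 0, 0],
    [0, 0, 0],
    [0, 0, 0],
    [0, 0, 0],
    [0, 0, 0],
    [0, 0, 0]
  ],
  "dr": [
    [0, 0, 0.03],
    [0, 0, 0.08],
    [0, 0, 0.14],
    [0, 0, 0.2],
    [0, 0, 0.26],
    [0, 0, 0.32],
    [0, 0, 0.38],
    [0, 0, 0.44],
    [0, 0, 0.5],
    [0, 0, 0.56],
    [0, 0, 0.6],
    [0, 0, 0.6]
  ]
}}

```text
clock: 26.98
tcp_pos: [0.5081, 0.0792, 0.2657]
ee_rot: [0.141, 0.99, -0.001, 0.001]
wrist_force: [-1.2, -4.4, 7.1]
width: 0.0118
```

```bash
python3 - <<'E'
from h import *
s=ctrl.sense(); print(s['clock'],s['tcp_pos'],yaw(s),s['wrist_force'],s['ft_torque'],s['width'])
cv2.imwrite('pics/w16.png',grab_frame('wrist'))
E
```

```text
26.9833 [0.50812111 0.07921965 0.26568526] 2.858863373384634 [-1.23315682 -4.38193862  7.09663346] [-0.92438518  0.31107738  0.0946941 ] 0.011836373766108634
```

View pics/w16.png

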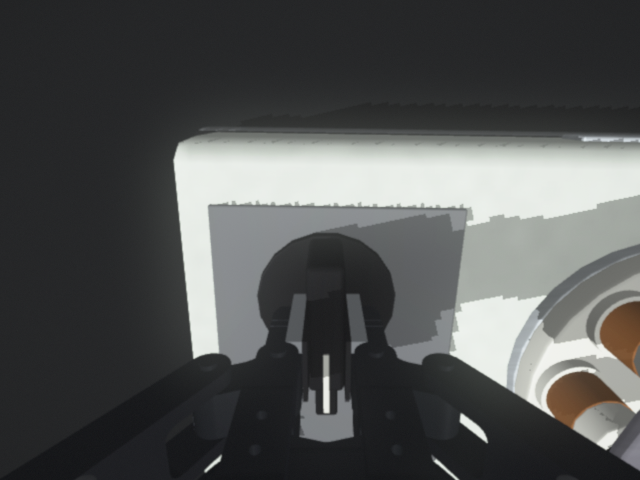

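The dial follows the bar exactly (0.095 N m, first click passed), with the gripper well clear of the plate. Continuing to 1.24.

Request:
{"method": "move_arm", "body": {
  "fingers": [1, 1, 1, 1, 1, 1, 1, 1, 1, 1, 1, 1, 1, 1],
  "translation": [
    [0, 0, 0],
    [0, 0, 0],
    [0, 0, 0],
    [0, 0, 0],
    [0, 0, 0],
    [0, 0, 0],
    [0, 0, 0],
    [0, 0, 0],
    [0, 0, 0],
    [0, 0, 0],
    [0, 0, 0],
    [0, 0, 0],
    [0, 0, 0],
    [0, 0, 0]
  ],
  "dr": [
    [0, 0, 0.04],
    [0, 0, 0.1],
    [0, 0, 0.16],
    [0, 0, 0.22],
    [0, 0, 0.28],
    [0, 0, 0.34],
    [0, 0, 0.4],
    [0, 0, 0.46],
    [0, 0, 0.52],
    [0, 0, 0.58],
    [0, 0, 0.62],
    [0, 0, 0.64],
    [0, 0, 0.64],
    [0, 0, 0.64]
  ]
}}

```text
clock: 28.2
tcp_pos: [0.5076, 0.0784, 0.2657]
ee_rot: [0.444, 0.896, -0.002, 0.001]
wrist_force: [-3.4, -7.8, 10.1]
width: 0.0116
```

```bash
python3 - <<'E'
from h import *
import json
s=ctrl.sense(); print(s['clock'],s['tcp_pos'],yaw(s),s['wrist_force'],s['ft_torque'],s['width'],np.round(s['joint_pos'],2))
im=grab_frame('wrist'); cv2.imwrite('pics/w17.png',im)
json.dump({k:np.array(v).tolist() for k,v in s.items()},open('w17.json','w'))
im=grab_frame('scene'); cv2.imwrite('pics/s17.png',cv2.resize(im[100:240,300:500],(800,560),interpolation=cv2.INTER_CUBIC))
E
```

```text
28.2 [0.50763094 0.07835623 0.26565564] 2.220417240590956 [-3.36110376 -7.75870283 10.13540358] [-1.48032309  0.7870896   0.17950516] 0.011598837502010661 [ 0.17  0.46 -0.55  2.03  0.35  0.75  0.06]
```

View pics/w17.png

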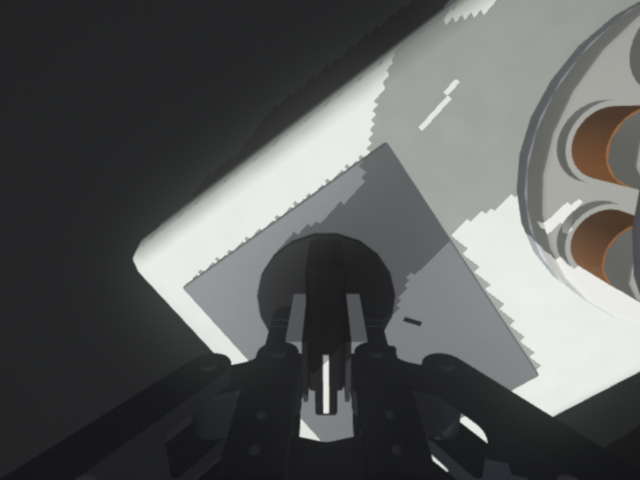

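View pics/s17.png

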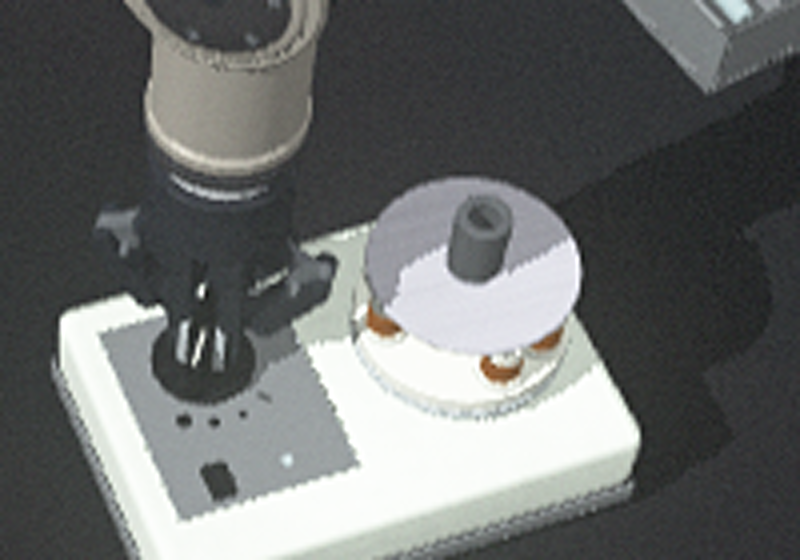

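The tool has turned 1.241 rad with the bar still square between the pads, torque 0.18 N m. Plate and carousel are unmoved in the scene view. Holding for 0.8 s and checking the dial angle from the white line.

Request:
{"method": "move_arm", "body": {
  "fingers": [1, 1, 1, 1, 1, 1, 1, 1, 1, 1],
  "translation": [
    [0, 0, 0],
    [0, 0, 0],
    [0, 0, 0],
    [0, 0, 0],
    [0, 0, 0],
    [0, 0, 0],
    [0, 0, 0],
    [0, 0, 0],
    [0, 0, 0],
    [0, 0, 0]
  ],
  "dr": [
    [0, 0, 0],
    [0, 0, 0],
    [0, 0, 0],
    [0, 0, 0],
    [0, 0, 0],
    [0, 0, 0],
    [0, 0, 0],
    [0, 0, 0],
    [0, 0, 0],
    [0, 0, 0]
  ]
}}

```text
clock: 29.13
tcp_pos: [0.5077, 0.0783, 0.2657]
ee_rot: [0.444, 0.896, -0.002, 0.001]
wrist_force: [-4.5, -7.5, 11.4]
width: 0.012
```

```bash
python3 - <<'E'
from h import *
import json
def line(s,im):
    C=cam('wrist',s); m=(im.min(2)>170).astype(np.uint8); n,l,st,ce=cv2.connectedComponentsWithStats(m)
    for i in range(1,n):
        x,y,w,h,a=st[i]
        if 310<ce[i][0]<340 and w<16 and h>20 and a>60:
            v,u=np.where(l==i); k=np.polyfit(v,u,1); v0,v1=v.min(),v.max()
            a_=onz(C,np.polyval(k,v0),v0,.117); b=onz(C,np.polyval(k,v1),v1,.117)
            return st[i],np.arctan2(*(b-a_)[1::-1]) , np.hypot(*(a_-b)[:2])
s=ctrl.sense(); im=grab_frame('wrist')
print(s['clock'],yaw(s),s['tcp_pos'],s['wrist_force'],s['ft_torque'],s['width'],abs(s['joint_vel']).max())
print('start',line(json.load(open('w14.json')),cv2.imread('pics/w14.png'))); print('now',line(s,im))
for n in ('top','scene'): cv2.imwrite(f'pics/{n}18.png',grab_frame(n))
a=cv2.imread('pics/top18.png'); cv2.imwrite('pics/c18.png',cv2.resize(a[170:310,170:330],(800,600+100)[:2] and (686,600),interpolation=cv2.INTER_CUBIC))
E
```

```text
29.1333 2.220438796053741 [0.50767072 0.07833084 0.26566056] [-4.45051814 -7.45470135 11.37458869] [-1.50242043  0.83982926  0.14184237] 0.01196121789219292 0.0009047351238522358
start (array([325, 239,   3,  33,  99], dtype=int32), np.float64(0.3176851471731954), np.float64(0.02299366109878487))
now (array([323, 360,   6,  53, 299], dtype=int32), np.float64(-0.9206164325444415), np.float64(0.021869954868261137))
```

View pics/scene18.png

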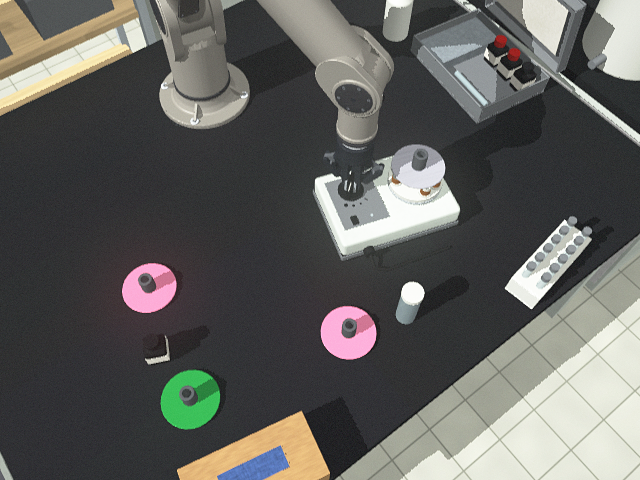

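The white line turned 1.238 rad and the tool turned 1.241 rad. The arm is at rest, the plate and carousel are home, and the bottles and tube stand where they were. Handing in.

```bash
python3 -c "
from h import *
print(ctrl.finish_job()); s=ctrl.sense(); print(s['clock'],yaw(s),s['width'])"
```

```text
the job is handed in; nothing more can be done
None
the job is handed in; nothing more can be done
```

The mixer is loaded and the job is handed in: carousel home and released, then the plate home and released. The fingers are still holding the dial at the third step. The clock stood at about 29 s of the 67 s allowed, and no verdict was reported.

- **Carousel:** the wrist took its weight at TCP height 0.2861 m, where I predicted home at 0.286 m.
- **Plate:** its weight came off at 0.3329 m, against a predicted 0.333 m. Both parts looked level and seated in the pictures after release.
- **Dial:** the white pointer line turned 1.238 rad and the tool turned 1.241 rad; the third step counts above 1.14 and the stop is at 1.30. It held steady for 0.8 s before I handed in. I judged the finger force on the dial from the 60 N grip and about 0.14–0.18 N m of torque, not from a direct reading.
- **Bystanders:** in the last scene view the sample tube, the black-capped bottle and the look-alike plates were where they started. The red-capped bottle, last seen unmoved just after the plate was placed, was hidden behind the arm.

**Disagreements:**
- My first rough top-view pixel for the post was about 4 mm off in x, so I used the wrist-camera value, which matched the head's circle.
- The gripper read the hub and collar as about 28 mm wide, not 30 mm, and the bar as 12 mm, not 13 mm. This did not affect the result.

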